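Load washed wire coils into the bench dryer and set its run

TASK

The washed coils of wire on the drip stand have to go into the bench dryer: turn its selector back to off (the red mark), swing the folding crank handle up and wind the tray all the way up, then slide every coil off its post and lay them flat side by side in the tray. Wind the tray all the way down again, fold the crank handle away flat, and only then switch the dryer on by turning the selector exactly one click from off for each coil in the tray. Leave the glass bottle and the gold tin where they stand.

Things in the scene. Friction and masses are not known exactly. Their poses are not given: they have to be found in the camera images.
- dryer: bench dryer fixed to the bench: grey box 150 (its x) by 300 (its y) by 85 mm high; origin under its centre; x points away from the robot, yawed up to 12 degrees. Right half (-y): open well 106 (x) by 136 mm (y), centred at x = 0, y = -70, for the lift tray. Left half: flat deck at 85 mm with selector and, behind it, crank. A lamp hood hangs behind: x over 0.70 m, z over 0.15 m
- selector (a joint): angle (rad) of the dryer's selector, growing clockwise seen from above, from 0 (off: bar's white line at the red mark, against a stop) to 2.618 (sixth position, stop). Six click positions 0.524 rad (30 degrees) apart; a spring detent (at most about 0.1 N m, 0.04 N m s/rad damping) pulls the released knob into the nearest one
- selector_grip (a point): point on the selector's vertical axis (dryer x = -38, y = +45 mm) in its black grip bar, 25.5 mm above the deck; bar 40 mm long, 13 mm thick, from 9.5 to 36.5 mm above the deck, over a 42 mm round skirt. The bar's white-lined end (x axis of this point) points 75 degrees counter-clockwise of the dryer's +x at joint 0 and turns clockwise with it; six marks 30 degrees apart, red is off
- crank_axis (a point): point at deck height on the crank's vertical axis (dryer x = +22, y = +95 mm)
- crank (a joint): crank angle (rad), 0 (tray down) to 12.566 (two full turns clockwise seen from above, tray up), stops at both ends. At 0 the crank arm points along the dryer's +x; at angle q it points q clockwise of that. Stays where it is left; about 0.12 N m (3 N at the handle) turns it
- handle_hinge (a point): the handle's fold hinge at the outer end of the crank arm, 40 mm from the crank axis and 40 mm above the deck; the hinge axis is level and square to the arm. The arm is 12 mm wide, its top 23 mm above the deck; the hub under it is 12 mm thick
- crank_handle (a joint): fold angle (rad) of the crank handle: 0 folded flat, lying along the arm with its free end towards the crank axis; 1.571 swung up, upright. Friction (0.025 N m) holds it at any angle
- handle_grip (a point): point on the handle's centre line, 27 mm from the fold hinge (the handle ends 43 mm from the hinge): folded it lies 13 mm from the crank axis and 40 mm above the deck, swung up 67 mm above the deck. The handle is a black round sleeve 16 mm thick that spins freely about its own line
- tray (a joint): height (m) of the lift tray above its lowest place: 0 down in the well, 0.042 up; driven by the crank, 21 mm a turn
- tray_floor (a point): centre of the tray's floor (upper side), axes as the dryer's. The perforated steel tray is 94 (x) by 124 mm (y) inside with a 6 mm high rim; up, its floor is 3 mm above the deck; down, 39 mm below it. Four coils fit flat in two by two, at about x = +-23.5, y = +-38 mm, which leaves room for fingers that close along the dryer's y
- drip_stand: loose steel stand 118 (its x) by 74 (its y) by 14 mm, about 0.9 kg, origin under its centre; two upright brass posts 10 mm thick at x = +-32 mm, each with a white seat 24 mm wide whose top is 24 mm above the bench; post tips at 73 mm. A wall shelf hangs 0.28 m above the bench behind and left of it, from about 0.60 m ahead of the robot
- coil_a: silver-coloured coil of wire, always there: ring 42 mm outside, 18 mm bore, 16 mm high, 60 g, origin at its centre, in the bore, z along the bore; starts on the seat of the stand's +x post, slides off upwards
- coil_b: brass-coloured coil, same size, always there; starts on the seat of the stand's -x post
- coil_c: copper coil, same size, may be absent; starts on top of coil_a on the same post
- coil_d: silver-coloured coil, same size, may be absent; starts on top of coil_b on the same post
- glass_bottle: small glass bottle with white cap, 49 mm wide, 128 mm high, loose, to be left alone; origin under its centre
- loupe: small folding loupe lying near the bench edge, may be absent; no part of the job
- gold_tin: low round gold tin, 67 mm wide, 20 mm high, loose, to be left alone; origin under its centre

How it is judged:
On the way, in this order (a step that is already met when the one before it is completed fails the run):
1. the selector is turned back to off (value of joint selector below 0.13 rad), for 0.2 s.
2. the crank handle is swung up (value of joint crank_handle above 1.3 rad), for 0.2 s.
3. the tray is wound all the way up (value of joint tray above 0.039 m), for 0.2 s.
4. every coil lies flat in the raised tray (value of joint tray above 0.036 m and x of coil_a in the frame of tray_floor between -0.03 and 0.03 m and y of coil_a in the frame of tray_floor between -0.045 and 0.045 m and z of coil_a in the frame of tray_floor between 0.004 and 0.013 m and (angle between coil_a's own z axis and vertical below 0.2 rad or angle between coil_a's own z axis and vertical above 2.94 rad) and x of coil_b in the frame of tray_floor between -0.03 and 0.03 m and y of coil_b in the frame of tray_floor between -0.045 and 0.045 m and z of coil_b in the frame of tray_floor between 0.004 and 0.013 m and (angle between coil_b's own z axis and vertical below 0.2 rad or angle between coil_b's own z axis and vertical above 2.94 rad) and x of coil_c in the frame of tray_floor between -0.03 and 0.03 m and y of coil_c in the frame of tray_floor between -0.045 and 0.045 m and z of coil_c in the frame of tray_floor between 0.004 and 0.013 m and (angle between coil_c's own z axis and vertical below 0.2 rad or angle between coil_c's own z axis and vertical above 2.94 rad) and x of coil_d in the frame of tray_floor between -0.03 and 0.03 m and y of coil_d in the frame of tray_floor between -0.045 and 0.045 m and z of coil_d in the frame of tray_floor between 0.004 and 0.013 m and (angle between coil_d's own z axis and vertical below 0.2 rad or angle between coil_d's own z axis and vertical above 2.94 rad) and linear speed of each of coil_a, coil_b, coil_c, coil_d below 0.03 m/s), for 0.3 s.
5. the tray is wound all the way down (value of joint tray below 0.003 m), for 0.2 s.
6. the crank handle is folded away (value of joint crank_handle below 0.2 rad), for 0.2 s.
7. the selector is turned one click for each coil ((height (world z) of any of coil_c, coil_d above -5 m or value of joint selector between 0.917198 and 1.1772 rad) and (height (world z) of coil_c above -5 m or (height (world z) of coil_d below -5 m and height (world z) of crank_axis above -5 m) or value of joint selector between 1.4408 and 1.7008 rad) and ((height (world z) of coil_c below -5 m and height (world z) of crank_axis above -5 m) or height (world z) of coil_d above -5 m or value of joint selector between 1.4408 and 1.7008 rad) and ((height (world z) of coil_c below -5 m and height (world z) of crank_axis above -5 m) or (height (world z) of coil_d below -5 m and height (world z) of crank_axis above -5 m) or value of joint selector between 1.9644 and 2.2244 rad)), for 0.3 s.
At the end, for the whole second after the job is handed in: every coil that was on the stand lies flat (either way up, within 0.2 rad) at rest inside the tray's rim; the tray is down (within 3 mm), the crank handle folded (below 0.2 rad), and the selector stands within 0.13 rad of one 30 degree click from off for each coil (two, three or four) (all of step 7 and x of coil_a in the frame of tray_floor between -0.03 and 0.03 m and y of coil_a in the frame of tray_floor between -0.045 and 0.045 m and z of coil_a in the frame of tray_floor between 0.004 and 0.013 m and (angle between coil_a's own z axis and vertical below 0.2 rad or angle between coil_a's own z axis and vertical above 2.94 rad) and x of coil_b in the frame of tray_floor between -0.03 and 0.03 m and y of coil_b in the frame of tray_floor between -0.045 and 0.045 m and z of coil_b in the frame of tray_floor between 0.004 and 0.013 m and (angle between coil_b's own z axis and vertical below 0.2 rad or angle between coil_b's own z axis and vertical above 2.94 rad) and x of coil_c in the frame of tray_floor between -0.03 and 0.03 m and y of coil_c in the frame of tray_floor between -0.045 and 0.045 m and z of coil_c in the frame of tray_floor between 0.004 and 0.013 m and (angle between coil_c's own z axis and vertical below 0.2 rad or angle between coil_c's own z axis and vertical above 2.94 rad) and x of coil_d in the frame of tray_floor between -0.03 and 0.03 m and y of coil_d in the frame of tray_floor between -0.045 and 0.045 m and z of coil_d in the frame of tray_floor between 0.004 and 0.013 m and (angle between coil_d's own z axis and vertical below 0.2 rad or angle between coil_d's own z axis and vertical above 2.94 rad) and linear speed of each of coil_a, coil_b, coil_c, coil_d below 0.03 m/s and value of joint tray below 0.003 m and value of joint crank_handle below 0.2 rad); the robot touches nothing.
It fails at once if the glass bottle or the gold tin is moved by more than 3 cm (distance of any of glass_bottle, gold_tin from where it was at the start of the episode above 0.03 m).
Of coil_c, coil_d, loupe only 1 to 2 are there at a start; the rules pass over those that are not, and their reading is None.
At some moment in a run one of drip_stand may be knocked a few centimetres aside while the robot is not near it.
Once in a run the grip may slacken for a moment while it holds something.
It also fails if it takes over 210 s, if anything falls off the work surface, if the arm or the gripper's body presses on something with over 40 N, if the wrist force passes 120 N, or if a joint passes its speed limit or range.

ROBOT

A 6-joint arm with a two-finger parallel gripper is mounted at the origin on a cart in front of the work surface, level with it; the furniture and walls round the work are solid. World frame = base frame: x ahead of the robot, y to its left, z up, the work surface at z = 0. Lengths are in m, angles in rad, forces in N, time in s.
With the tool pointing down it reaches from about 0.3 to 1 m from the base axis. Payload 5.1 kg.
Tool frame: the origin (TCP) lies midway between the tips of the shut fingers; the grasp point (between the pads) lies 19 mm behind it; z points along the fingers, y is the line along which they close (so a half turn about z gives the same grasp; the last joint's range is limited). The gripper opens to 95 mm and grips with 3 to 60 N. Pads are 20 mm wide; open, the fingers measure 119 mm over their backs; the gripper's body (75 mm by 180 mm) begins 59 mm behind the grasp point.
Start: joints at [-0.083, 0.124, 1.65, -0, 1.367, -0.083], TCP at [0.65, -0, 0.215] pointing down, gripper open.
Joint ranges: [-2.61, 2.61], [-1.02, 2.33], [0.03, 2.71], [-1.35, 4.49], [0.32, 2.68], [-2.91, 2.91]. Speed limits (rad/s): [2.57, 2.57, 3.14, 3.14, 3.14, 3.14].

INTERFACE

Orientations are given as [roll, pitch, yaw] about the fixed x, y, z axes, in that order (R = Rz(yaw) Ry(pitch) Rx(roll)).
In Python, from cell import robot, vision gives the robot as it stands. The module is installed in compiled form; this text tells all that it offers.
- The arm moves only by the tool play_rows, never from a script. Its argument "moves" is a list of rows, each an object of numbers: "claw": the closure, from 0 (fully open) to 1 (shut); "tx", "ty", "tz": the shift along the tool's x, y, z in units of 15 cm (1.0 is 15 cm); "yaw": the turn about the tool's z in units of 0.5 rad (1.0 is 0.5 rad). A call has 1 to 5 rows; each row is the pose to reach, as a shift and turn from the pose commanded when the call began, along the tool's axes at that moment; what a row does not reach only later rows make up. A row lasts 1/12 s, in which the tool goes at most 41.7 mm and 7.16 degrees, less where a joint would pass 70% of its speed; a pose out of reach is approached as far as the arm can. A call with a number of a shift or a turn outside -1 to 1 is refused whole. A call with a gripper value outside its range is refused whole. The fingers move at their own pace and stop on an object; the grip force is fixed at half the most. Time passes only in rows, so rows that repeat a pose let the fingers close. It gives the time, the measured TCP pose, the force, the opening and the grip force at its end, in the units of the state.
- robot.sense(): the state, without advancing time (a new reading comes with each control period).
- vision.read_camera(name): name is "scene" or "side" or "wrist"; returns the picture (384x512x3 uint8, red, green, blue); there is no depth.
- vision.calibration(name): a dict with "mtx" (3x3 intrinsics, pixels), "camera_from_world" (4x4, takes a point from world to camera coordinates). Camera axes: x right, y down, z forward; pixel columns grow to the right and rows downward; lengths in m; the calibration is good to about 2 mm. A picture is of the moment at which its call begins: read the wrist's pose just before it. calibration takes no time and is no camera call; for the wrist camera it gives the pose at the moment of the call.
- robot.hand_in(): hands the job in; it is judged then, once.
The state is a dict: "time_s": time; "joints": joint angles; "qvel": joint speeds; "tau": joint torques, N m; "eef_pos": TCP position; "tcp_rot": TCP orientation; "wrist_force": force on the tool from outside, world axes, zero at the start; "wrist_torque": the same for the moment, N m; "gripper_width": finger opening in m; "grasp_force": force on a finger pad.
Only numpy, scipy, OpenCV 4.12 (cv2) and the standard library are available. Lean on these libraries where they do the work, as an engineer would, in place of code of your own. Each camera call takes 0.05 s, during which the arm holds its last target. There are 200 camera calls.

## Working session

There is one attempt and no reset: what is moved stays moved. The work goes in short steps, Python scripts to look and compute and a tool call to move; the robot and the scene stay as the last step left them, time stands still between calls to the robot, and variables do not carry over. Pictures are saved under pics/ and viewed, at most 14 in all, crops included, and the job is handed in when it is done.

Besides the shell and the picture viewer there is one more tool, called after "Request:" as name([rows], argument=value, ...), one row to a line, values as JSON. play_rows: Moves the arm, as the interface text tells. Shifts and turns lie within -1 to 1; 1 stands for 15 cm of shift or 0.5 rad of turn. Its arguments: {"type":"object","properties":{"moves":{"type":"array"}},"required":["moves"]}

```bash
mkdir -p pics; ls; cat > h.py <<'E'
import numpy as np, cv2
from cell import robot, vision
def snap(n,f):
    K=vision.calibration(n); im=vision.read_camera(n); cv2.imwrite('pics/'+f,im[:,:,::-1]); return im,K
def proj(K,P):
    P=np.atleast_2d(P); c=(K['camera_from_world']@np.c_[P,np.ones(len(P))].T)[:3]; u=K['mtx']@c; return (u[:2]/u[2]).T
def ray(K,uv,z):
    T=np.linalg.inv(K['camera_from_world']); d=T[:3,:3]@np.linalg.inv(K['mtx'])@np.array([*uv,1.]); o=T[:3,3]
    return o+d*(z-o[2])/d[2]
E
python3 - <<'E'
from h import *
import pickle
a,Ka=snap('scene','s0.png'); b,Kb=snap('side','d0.png'); c,Kc=snap('wrist','w0.png')
pickle.dump((Ka,Kb,Kc),open('K.pkl','wb'))
s=robot.sense(); print(s)
for K in (Ka,Kb,Kc): print(K['mtx'][0,0],np.linalg.inv(K['camera_from_world']).round(3))
E
```

```text
pics
{'time_s': 0.15, 'joints': array([-8.26217470e-02,  1.24336012e-01,  1.65135437e+00,  1.52311222e-05,
        1.36748916e+00, -8.26341320e-02]), 'qvel': array([-0.00032498, -0.00307609, -0.00410902, -0.00155942,  0.00066933,
       -0.00058208]), 'tau': array([ 4.52342692e-04, -4.18191254e+01, -3.60470796e+01,  7.75244599e-02,
        4.69156180e-02, -8.73639601e-05]), 'eef_pos': array([6.49505609e-01, 2.11071487e-06, 2.13685414e-01]), 'tcp_rot': array([-3.14001242e+00, -1.45843095e-04,  1.57080551e+00]), 'wrist_force': array([ 0.97652608, -0.60811487,  0.4906574 ]), 'wrist_torque': array([-0.01067988,  0.02738214,  0.011387  ]), 'grasp_force': 0.0, 'gripper_width': 0.09475488782597317}
433.3221691712618 [[ 0.469 -0.553  0.689 -0.261]
 [-0.883 -0.31   0.353 -0.553]
 [ 0.018 -0.774 -0.633  0.825]
 [ 0.     0.     0.     1.   ]]
491.39044167130106 [[ 0.918 -0.259  0.299  0.101]
 [-0.396 -0.611  0.686 -1.114]
 [ 0.005 -0.748 -0.663  1.035]
 [ 0.     0.     0.     1.   ]]
330.7658810376498 [[ 1.     0.003 -0.001  0.649]
 [ 0.002 -0.97  -0.243  0.069]
 [-0.002  0.243 -0.97   0.384]
 [ 0.     0.     0.     1.   ]]
```

View images.

View pics/s0.png

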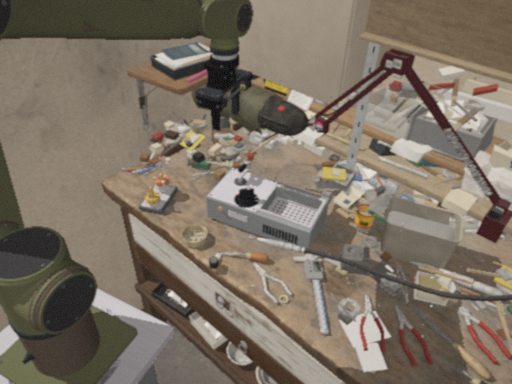

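View pics/d0.png

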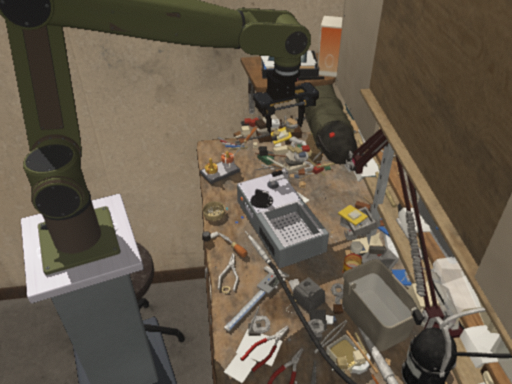

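View pics/w0.png

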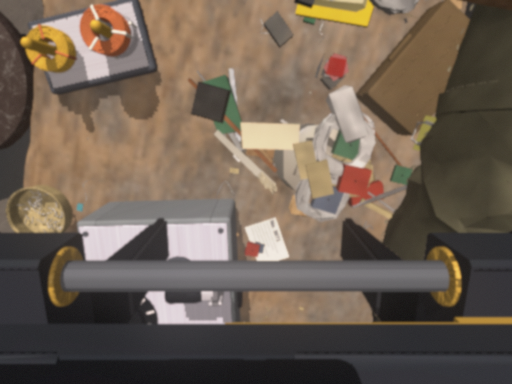

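```bash
python3 - <<'E'
import cv2,numpy as np
r=lambda f,x,y,w,h,W,H: cv2.resize(cv2.imread('pics/'+f)[y:y+h,x:x+w],(W,H),interpolation=cv2.INTER_CUBIC)
a=r('s0.png',200,160,133,100,532,400)
b=r('d0.png',232,172,100,100,400,400)
cv2.imwrite('pics/c0.png',np.hstack([a[:, :400],b]))
cv2.imwrite('pics/c1.png',np.vstack([r('s0.png',200,160,140,100,800,571)]))
E
```

```text
(no output)
```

View pics/c1.png

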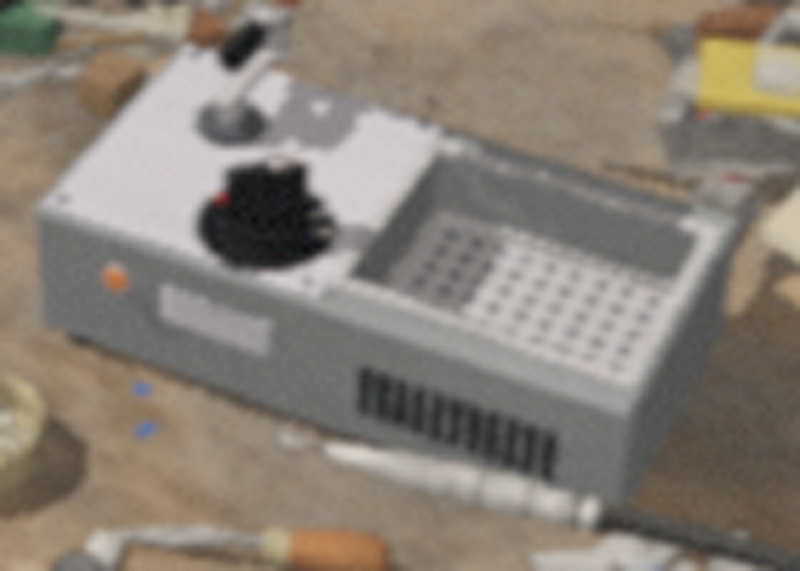

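```bash
python3 - <<'E'
from h import *
import pickle
from scipy.optimize import least_squares
Ka,Kb,Kc=pickle.load(open('K.pkl','rb'))
uv=np.array([[207.4,196.4],[309.9,231.8],[331.3,192.4],[233.3,167.9]])
for p in uv: print(ray(Ka,p,.085).round(4))
L=np.array([[-.075,.15],[-.075,-.15],[.075,-.15],[.075,.15]])
def W(q,P): c,s=np.cos(q[2]),np.sin(q[2]); P=np.asarray(P,float); return np.c_[P[:,:2]@np.array([[c,s],[-s,c]])+q[:2],P[:,2]]
r=least_squares(lambda q:(proj(Ka,W(q,np.c_[L,[.085]*4]))-uv).ravel(),[.55,-.1,0])
print(r.x,r.fun.round(1)); q=r.x
print(W(q,[[-.038,.045,.11],[.022,.095,.085],[0,-.07,.046]]).round(4))
for n,p,z in [('brass',(50,50),.04),('brasstip',(34,43),.073),('cop',(104,29),.056),('coptip',(97,29),.073),('tin',(40,212),.02),('wcor',(80,222),.085),('wcor2',(236,218),.085)]: print(n,ray(Kc,p,z).round(4))
# bottle in scene
E
```

```text
[ 0.4761 -0.0447  0.085 ]
[ 0.4837 -0.3353  0.085 ]
[ 0.6547 -0.3288  0.085 ]
[ 0.6223 -0.0406  0.085 ]
[ 0.55935079 -0.18612679  0.03985921] [-1.3 -1.1  2.4 -1.2 -0.3  3.4 -1.1 -1.8]
[[ 0.5196 -0.1427  0.11  ]
 [ 0.5775 -0.0903  0.085 ]
 [ 0.5621 -0.2561  0.046 ]]
brass [0.4506 0.1251 0.04  ]
brasstip [0.4566 0.1254 0.073 ]
cop [0.5117 0.1404 0.056 ]
coptip [0.5128 0.1367 0.073 ]
tin [ 0.4019 -0.0453  0.02  ]
wcor [ 0.4827 -0.0347  0.085 ]
wcor2 [ 0.6315 -0.0303  0.085 ]
```

View pics/c0.png

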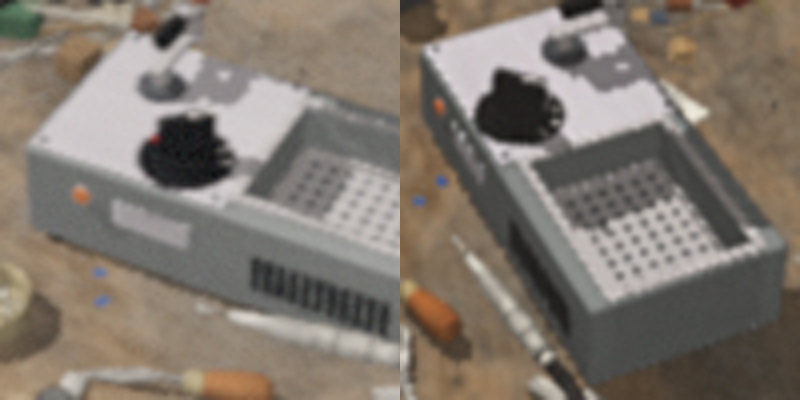

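Request:
play_rows([
  {"tx": -0.28, "ty": -0.15, "tz": -0.1},
  {"tx": -0.54, "ty": -0.3, "tz": -0.2},
  {"tx": -0.8, "ty": -0.45, "tz": -0.25},
  {"tx": -1, "ty": -0.6, "tz": -0.25},
  {"tx": -1, "ty": -0.6, "tz": -0.25},
])

```text
$.moves[0]: bad value
```

Request:
play_rows([
  {"tx": -0.2},
  {"tx": -0.33},
  {"tx": -0.33},
  {"tx": -0.33},
])

```text
$.moves[0]: bad value
```

```bash
python3 - <<'E'
from h import *
import pickle
s=robot.sense(); print(s['time_s'],s['eef_pos'],s['tcp_rot'],s['qvel'].round(3))
a,K1=snap('wrist','w1.png'); b,K2=snap('scene','s1.png')
pickle.dump((K1,K2),open('K1.pkl','wb'))
cv2.imwrite('pics/w1b.png',cv2.resize(a[:240,:,::-1],(800,375),interpolation=cv2.INTER_CUBIC))
x=cv2.resize(b[100:260,80:480,::-1],(800,320),interpolation=cv2.INTER_CUBIC);
w=cv2.resize(a[:240,:,::-1],None,fx=1.1,fy=1.1)
o=np.zeros((600,800,3),np.uint8); o[:320]=x; o[330:330+264,:563]=w; cv2.imwrite('pics/col1.png',o)
E
```

```text
0.15 [6.49505609e-01 2.11071487e-06 2.13685414e-01] [-3.14001242e+00 -1.45843095e-04  1.57080551e+00] [-0.    -0.003 -0.004 -0.002  0.001 -0.001]
```

View pics/w1b.png

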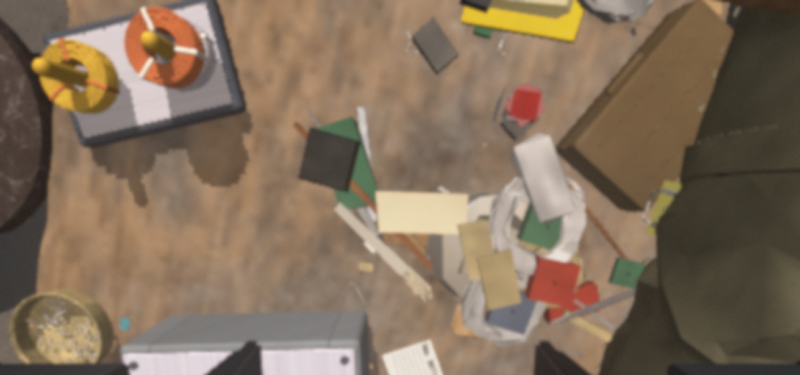

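Request:
play_rows([
  {"claw": 0, "tx": -0.26, "ty": -0.15, "tz": -0.1, "yaw": 0},
  {"claw": 0, "tx": -0.5, "ty": -0.3, "tz": -0.2, "yaw": 0},
  {"claw": 0, "tx": -0.75, "ty": -0.45, "tz": -0.25, "yaw": 0},
  {"claw": 0, "tx": -1, "ty": -0.6, "tz": -0.25, "yaw": 0},
  {"claw": 0, "tx": -1, "ty": -0.6, "tz": -0.25, "yaw": 0},
])

```text
time_s: 0.67
eef_pos: [0.5582, -0.1536, 0.2534]
tcp_rot: [3.141, 0.002, 1.568]
wrist_force: [0.9, 0.5, 0.5]
gripper_width: 0.095
grasp_force: 0.0
```

Request:
play_rows([
  {"claw": 0, "tx": -0.2, "ty": 0, "tz": 0, "yaw": 0},
  {"claw": 0, "tx": -0.33, "ty": 0, "tz": 0, "yaw": 0},
  {"claw": 0, "tx": -0.33, "ty": 0, "tz": 0, "yaw": 0},
  {"claw": 0, "tx": -0.33, "ty": 0, "tz": 0, "yaw": 0},
])

```text
time_s: 1.0
eef_pos: [0.5599, -0.1998, 0.2517]
tcp_rot: [-3.141, -0.001, 1.569]
wrist_force: [0.5, 0.6, -0.6]
gripper_width: 0.0949
grasp_force: 0.0
```

```bash
python3 - <<'E'
from h import *
import pickle
s=robot.sense(); print(s['time_s'],s['eef_pos'],s['tcp_rot'],s['qvel'].round(3))
a,K1=snap('wrist','w1.png'); b,K2=snap('scene','s1.png')
pickle.dump((K1,K2),open('K1.pkl','wb'))
x=cv2.resize(b[100:220,80:430,::-1],(700,240),interpolation=cv2.INTER_CUBIC);
w=cv2.resize(a[:240,:,::-1],(747,350),interpolation=cv2.INTER_CUBIC)
o=np.zeros((600,800,3),np.uint8); o[:240,:700]=x; o[250:,:747]=w; cv2.imwrite('pics/col1.png',o)
E
```

```text
1.0 [ 0.55985886 -0.19983701  0.25170287] [-3.14104002e+00 -9.76656581e-04  1.56914289e+00] [ 0.03  -0.006  0.006  0.005  0.004  0.002]
```

View pics/col1.png

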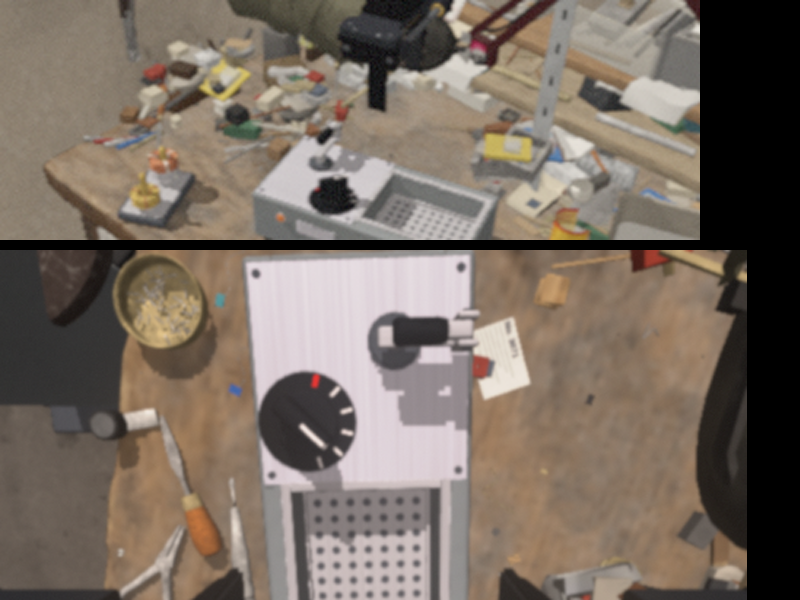

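```bash
python3 - <<'E'
from h import *
import pickle
K1,K2=pickle.load(open('K1.pkl','rb'))
f=lambda x,y,z: ray(K1,(x/747*512,(y-250)/350*240),z)
d={}
for n,x,y,z in [('c-+',246,260,.085),('c++',470,254,.085),('s-+',256,273,.085),('s++',461,267,.085),('s+-',458,470,.085),('s--',271,476,.085),('edge-',262,470,.085),('edge+',467,470,.085),('knob',307,421,.0935),('axis',396,340,.108),('hub',394,341,.097),('hendfree',393,333,.125),('hingeend',474,328,.125),('line0',302,426,.1215),('line1',325,447,.1215),('red',316,381,.09),('tin',161,301,.02),('welltopL',280,490,.085),('welltopR',452,488,.085)]:
    d[n]=f(x,y,z); print(n,d[n].round(4))
a=lambda p,q: np.degrees(np.arctan2(*(d[q]-d[p])[[1,0]]))
print(a('s-+','s++'),a('s--','s+-'),a('s--','s-+')-90,a('s+-','s++')-90,a('line0','line1'),a('c-+','c++'))
E
```

```text
c-+ [ 0.4803 -0.0384  0.085 ]
c++ [ 0.6216 -0.0349  0.085 ]
s-+ [ 0.4862 -0.0459  0.085 ]
s++ [ 0.6162 -0.0424  0.085 ]
s+- [ 0.62   -0.1708  0.085 ]
s-- [ 0.4893 -0.1751  0.085 ]
edge- [ 0.4832 -0.1709  0.085 ]
edge+ [ 0.6263 -0.1708  0.085 ]
knob [ 0.5168 -0.1374  0.0935]
axis [ 0.5745 -0.0888  0.108 ]
hub [ 0.5738 -0.0879  0.097 ]
hendfree [ 0.5719 -0.0873  0.125 ]
hingeend [ 0.6184 -0.0846  0.125 ]
line0 [ 0.5173 -0.1398  0.1215]
line1 [ 0.531  -0.1524  0.1215]
red [ 0.5231 -0.1118  0.09  ]
tin [ 0.398 -0.049  0.02 ]
welltopL [ 0.4952 -0.185   0.085 ]
welltopR [ 0.6163 -0.1835  0.085 ]
1.5462439472307439 1.8737455221903216 1.378953065893242 1.6866530126507797 -42.61644842410458 1.4083526244151385
```

```bash
cat >> h.py <<'E'
from scipy.spatial.transform import Rotation as Ro
def go(p,ang=None):
    "move numbers for target TCP p, tool-y heading ang (deg); also print state"
    s=robot.sense(); R=Ro.from_euler('xyz',s['tcp_rot']).as_matrix()
    d=R.T@(np.array(p)-s['eef_pos'])/.15; h=np.degrees(np.arctan2(R[1,1],R[0,1]))
    y=None if ang is None else -np.radians((ang-h+180)%360-180)/.5
    print('t',round(s['time_s'],2),'pos',s['eef_pos'].round(4),'head',round(h,2),'F',s['wrist_force'].round(1),'T',s['wrist_torque'].round(2),'w',round(s['gripper_width'],4),'g',round(s['grasp_force'],1),'j',s['joints'].round(2))
    print('GO',d.round(3),'yaw',y, 'cw rad', None if y is None else y/2)
DO=np.array([.5558,-.1825]); DY=.028
def D(x,y): c,s=np.cos(DY),np.sin(DY); return DO+[c*x-s*y,s*x+c*y]
E
```

Request:
play_rows([
  {"claw": 0.58, "tx": 0.1, "ty": -0.07, "tz": 0, "yaw": 0.25},
  {"claw": 0.58, "tx": 0.2, "ty": -0.14, "tz": 0, "yaw": 0.5},
  {"claw": 0.58, "tx": 0.3, "ty": -0.2, "tz": 0, "yaw": 0.75},
  {"claw": 0.58, "tx": 0.4, "ty": -0.29, "tz": 0, "yaw": 1},
])

```text
time_s: 1.43
eef_pos: [0.5164, -0.1375, 0.2519]
tcp_rot: [-3.141, -0.0, 1.066]
wrist_force: [-0.4, 0.2, 0.4]
gripper_width: 0.074
grasp_force: 0.0
```

Request:
play_rows([
  {"claw": 0.58, "tx": 0, "ty": 0, "tz": 0, "yaw": 0.25},
  {"claw": 0.58, "tx": 0, "ty": 0, "tz": 0, "yaw": 0.5},
  {"claw": 0.58, "tx": 0, "ty": 0, "tz": 0, "yaw": 0.75},
  {"claw": 0.58, "tx": 0, "ty": 0, "tz": 0, "yaw": 1},
])

```text
time_s: 1.77
eef_pos: [0.5166, -0.1379, 0.2522]
tcp_rot: [-3.141, -0.0, 0.567]
wrist_force: [0.0, -0.3, -0.7]
gripper_width: 0.0472
grasp_force: 0.0
```

Request:
play_rows([
  {"claw": 0.58, "tx": 0, "ty": 0, "tz": 0, "yaw": 0.25},
  {"claw": 0.58, "tx": 0, "ty": 0, "tz": 0, "yaw": 0.5},
  {"claw": 0.58, "tx": 0, "ty": 0, "tz": 0, "yaw": 0.75},
  {"claw": 0.58, "tx": 0, "ty": 0, "tz": 0, "yaw": 1},
])

```text
time_s: 2.1
eef_pos: [0.5166, -0.138, 0.2521]
tcp_rot: [-3.141, -0.0, 0.067]
wrist_force: [-0.2, -1.1, 0.5]
gripper_width: 0.0397
grasp_force: 0.0
```

Request:
play_rows([
  {"claw": 0.58, "tx": 0, "ty": 0, "tz": 0, "yaw": 0.25},
  {"claw": 0.58, "tx": 0, "ty": 0, "tz": 0, "yaw": 0.5},
  {"claw": 0.58, "tx": 0, "ty": 0, "tz": 0, "yaw": 0.75},
  {"claw": 0.58, "tx": 0, "ty": 0, "tz": 0, "yaw": 1},
])

```text
time_s: 2.43
eef_pos: [0.5166, -0.138, 0.2521]
tcp_rot: [-3.141, 0.0, -0.433]
wrist_force: [-0.0, 0.2, -0.0]
gripper_width: 0.0401
grasp_force: 0.0
```

```bash
python3 - <<'E'
from h import *
print(D(-.038,.045),D(.022,.095),D(0,-.07))
go([.5165,-.1386,.099],-133.4)
E
```

```text
[ 0.51655506 -0.1385815 ] [ 0.57513172 -0.08692132] [ 0.55775974 -0.25247256]
t 2.43 pos [ 0.5166 -0.138   0.2521] head -114.83 F [-0.   0.2 -0. ] T [ 0.13  0.11 -0.06] w 0.0401 g 0.0 j [-0.36 -0.15  1.86  0.    1.43  1.64]
GO [1.00e-03 4.00e-03 1.02e+00] yaw 0.6482083939459324 cw rad 0.3241041969729662
```

Request:
play_rows([
  {"claw": 0.58, "tx": 0, "ty": 0, "tz": 0.2, "yaw": 0.25},
  {"claw": 0.58, "tx": 0, "ty": 0, "tz": 0.45, "yaw": 0.5},
  {"claw": 0.58, "tx": 0, "ty": 0, "tz": 0.7, "yaw": 0.65},
  {"claw": 0.58, "tx": 0, "ty": 0, "tz": 0.9, "yaw": 0.65},
  {"claw": 0.58, "tx": 0, "ty": 0, "tz": 1, "yaw": 0.65},
])

```text
time_s: 2.85
eef_pos: [0.5137, -0.137, 0.0972]
tcp_rot: [3.139, 0.007, -0.752]
wrist_force: [-0.2, 0.0, -1.2]
gripper_width: 0.0401
grasp_force: 0.0
```

Request:
play_rows([
  {"claw": 0.58, "tx": 0, "ty": 0, "tz": 0.01, "yaw": 0},
  {"claw": 0.8, "tx": 0, "ty": 0, "tz": 0.01, "yaw": 0},
  {"claw": 0.9, "tx": 0, "ty": 0, "tz": 0.01, "yaw": 0},
  {"claw": 1, "tx": 0, "ty": 0, "tz": 0.01, "yaw": 0},
  {"claw": 1, "tx": 0, "ty": 0, "tz": 0.01, "yaw": 0},
])

```text
time_s: 3.27
eef_pos: [0.5179, -0.1398, 0.1028]
tcp_rot: [-3.14, -0.003, -0.754]
wrist_force: [1.0, 0.1, 0.1]
gripper_width: 0.0185
grasp_force: 0.0
```

```bash
python3 - <<'E'
from h import *
go([.5165,-.1386,.099],-133.4)
E
```

```text
t 3.27 pos [ 0.5179 -0.1398  0.1028] head -133.19 F [1.  0.1 0.1] T [ 0.07  0.16 -0.  ] w 0.0185 g 0.0 j [-0.36 -0.03  2.01  0.    1.16  1.96]
GO [-0.012  0.     0.025] yaw 0.007220734632449838 cw rad 0.003610367316224919
```

Request:
play_rows([
  {"claw": 1, "tx": 0, "ty": 0, "tz": 0, "yaw": 0},
  {"claw": 1, "tx": 0, "ty": 0, "tz": 0, "yaw": 0},
  {"claw": 1, "tx": 0, "ty": 0, "tz": 0, "yaw": 0},
  {"claw": 1, "tx": 0, "ty": 0, "tz": 0, "yaw": 0},
])

```text
time_s: 3.6
eef_pos: [0.5173, -0.1401, 0.1024]
tcp_rot: [-3.141, -0.002, -0.754]
wrist_force: [-1.8, 0.4, 6.4]
gripper_width: 0.013
grasp_force: 30.0
```

```bash
python3 - <<'E'
from h import *
go([.5165,-.1386,.099],-133.4)
E
```

```text
t 3.6 pos [ 0.5173 -0.1401  0.1024] head -133.22 F [-1.8  0.4  6.4] T [-0.01  0.47 -0.01] w 0.013 g 30.0 j [-0.36 -0.03  2.01 -0.    1.16  1.96]
GO [-0.011 -0.004  0.023] yaw 0.006237424297441954 cw rad 0.003118712148720977
```

Request:
play_rows([
  {"claw": 1, "tx": 0, "ty": 0, "tz": 0, "yaw": -0.2},
  {"claw": 1, "tx": 0, "ty": 0, "tz": 0, "yaw": -0.4},
  {"claw": 1, "tx": 0, "ty": 0, "tz": 0, "yaw": -0.6},
  {"claw": 1, "tx": 0, "ty": 0, "tz": 0, "yaw": -0.8},
  {"claw": 1, "tx": 0, "ty": 0, "tz": 0, "yaw": -1},
])

```text
time_s: 4.02
eef_pos: [0.5176, -0.1395, 0.1024]
tcp_rot: [-3.141, -0.003, -0.25]
wrist_force: [-0.3, 1.5, 5.7]
gripper_width: 0.013
grasp_force: 30.0
```

Request:
play_rows([
  {"claw": 1, "tx": 0, "ty": 0, "tz": 0, "yaw": -0.2},
  {"claw": 1, "tx": 0, "ty": 0, "tz": 0, "yaw": -0.4},
  {"claw": 1, "tx": 0, "ty": 0, "tz": 0, "yaw": -0.6},
  {"claw": 1, "tx": 0, "ty": 0, "tz": 0, "yaw": -0.8},
  {"claw": 1, "tx": 0, "ty": 0, "tz": 0, "yaw": -1},
])

```text
time_s: 4.43
eef_pos: [0.5176, -0.1389, 0.1024]
tcp_rot: [-3.141, -0.003, 0.25]
wrist_force: [-0.8, 3.6, 6.6]
gripper_width: 0.0127
grasp_force: 30.0
```

Request:
play_rows([
  {"claw": 1, "tx": 0, "ty": 0, "tz": 0, "yaw": -0.2},
  {"claw": 1, "tx": 0, "ty": 0, "tz": 0, "yaw": -0.4},
  {"claw": 1, "tx": 0, "ty": 0, "tz": 0, "yaw": -0.6},
  {"claw": 1, "tx": 0, "ty": 0, "tz": 0, "yaw": -0.8},
  {"claw": 1, "tx": 0, "ty": 0, "tz": 0, "yaw": -1},
])

```text
time_s: 4.85
eef_pos: [0.5173, -0.1383, 0.1024]
tcp_rot: [-3.141, -0.003, 0.75]
wrist_force: [-2.5, 5.0, 9.0]
gripper_width: 0.0129
grasp_force: 30.0
```

Request:
play_rows([
  {"claw": 1, "tx": 0, "ty": 0, "tz": 0, "yaw": -0.2},
  {"claw": 1, "tx": 0, "ty": 0, "tz": 0, "yaw": -0.4},
  {"claw": 1, "tx": 0, "ty": 0, "tz": 0, "yaw": -0.6},
  {"claw": 1, "tx": 0, "ty": 0, "tz": 0, "yaw": -0.8},
  {"claw": 1, "tx": 0, "ty": 0, "tz": 0, "yaw": -1},
])

```text
time_s: 5.27
eef_pos: [0.5167, -0.1379, 0.1023]
tcp_rot: [-3.14, -0.004, 1.25]
wrist_force: [-3.9, 6.3, 9.5]
gripper_width: 0.0129
grasp_force: 30.0
```

```bash
python3 - <<'E'
from h import *
go([.5165,-.1386,.099],-13.4)
E
```

```text
t 5.27 pos [ 0.5167 -0.1379  0.1023] head -18.36 F [-3.9  6.3  9.5] T [ 1.2   0.81 -0.01] w 0.0129 g 30.0 j [-0.36 -0.03  2.01  0.    1.17 -0.04]
GO [-0.005  0.     0.022] yaw -0.1731789924103376 cw rad -0.0865894962051688
```

Request:
play_rows([
  {"claw": 1, "tx": 0, "ty": 0, "tz": 0, "yaw": -0.1},
  {"claw": 1, "tx": 0, "ty": 0, "tz": 0, "yaw": -0.2},
  {"claw": 1, "tx": 0, "ty": 0, "tz": 0, "yaw": -0.2},
  {"claw": 1, "tx": 0, "ty": 0, "tz": 0, "yaw": -0.2},
])

```text
time_s: 5.6
eef_pos: [0.5166, -0.1379, 0.1024]
tcp_rot: [-3.141, -0.004, 1.344]
wrist_force: [-4.9, 7.4, 10.2]
gripper_width: 0.0127
grasp_force: 30.0
```

```bash
python3 - <<'E'
from h import *
go([.5165,-.1386,.099],-13.4)
E
```

```text
t 5.6 pos [ 0.5166 -0.1379  0.1024] head -12.98 F [-4.9  7.4 10.2] T [ 1.14  0.83 -0.26] w 0.0127 g 30.0 j [-0.36 -0.03  2.01  0.    1.17 -0.14]
GO [-0.005  0.     0.022] yaw 0.014676694006650767 cw rad 0.007338347003325384
```

Request:
play_rows([
  {"claw": 0.58, "tx": 0, "ty": 0, "tz": 0, "yaw": 0},
  {"claw": 0.58, "tx": 0, "ty": 0, "tz": 0, "yaw": 0},
  {"claw": 0.58, "tx": 0, "ty": 0, "tz": -0.05, "yaw": 0},
  {"claw": 0.58, "tx": 0, "ty": 0, "tz": -0.25, "yaw": 0},
  {"claw": 0.55, "tx": 0, "ty": 0, "tz": -0.45, "yaw": 0},
])

```text
time_s: 6.02
eef_pos: [0.515, -0.1391, 0.1671]
tcp_rot: [-3.137, -0.001, 1.346]
wrist_force: [0.4, -0.2, 0.5]
gripper_width: 0.0397
grasp_force: 0.0
```

Request:
play_rows([
  {"claw": 0.5, "tx": 0, "ty": 0, "tz": 0, "yaw": 0.25},
  {"claw": 0.5, "tx": 0, "ty": 0, "tz": 0, "yaw": 0.5},
  {"claw": 0.5, "tx": 0, "ty": 0, "tz": 0, "yaw": 0.75},
  {"claw": 0.5, "tx": 0, "ty": 0, "tz": 0, "yaw": 1},
])

```text
time_s: 6.35
eef_pos: [0.5166, -0.1398, 0.1688]
tcp_rot: [3.141, -0.0, 0.839]
wrist_force: [0.4, 0.7, 0.1]
gripper_width: 0.0475
grasp_force: 0.0
```

Request:
play_rows([
  {"claw": 0.5, "tx": 0, "ty": 0, "tz": 0, "yaw": 0.25},
  {"claw": 0.5, "tx": 0, "ty": 0, "tz": 0, "yaw": 0.5},
  {"claw": 0.5, "tx": 0, "ty": 0, "tz": 0, "yaw": 0.75},
  {"claw": 0.5, "tx": 0, "ty": 0, "tz": 0, "yaw": 1},
])

```text
time_s: 6.68
eef_pos: [0.5165, -0.1397, 0.1684]
tcp_rot: [3.141, -0.0, 0.339]
wrist_force: [-0.0, -0.2, -0.4]
gripper_width: 0.0476
grasp_force: 0.0
```

```bash
python3 - <<'E'
from h import *
go([.5884,-.0865,.17],-88)
E
```

```text
t 6.68 pos [ 0.5165 -0.1397  0.1684] head -70.56 F [-0.  -0.2 -0.4] T [0.01 0.12 0.01] w 0.0476 g 0.0 j [-0.36 -0.1   1.95 -0.    1.29  0.87]
GO [ 0.57  -0.175 -0.011] yaw 0.6088989420056841 cw rad 0.30444947100284203
```

Request:
play_rows([
  {"claw": 0.5, "tx": 0.2, "ty": -0.06, "tz": 0, "yaw": 0.25},
  {"claw": 0.5, "tx": 0.4, "ty": -0.12, "tz": 0, "yaw": 0.5},
  {"claw": 0.5, "tx": 0.57, "ty": -0.175, "tz": 0, "yaw": 0.61},
  {"claw": 0.5, "tx": 0.57, "ty": -0.175, "tz": 0, "yaw": 0.61},
  {"claw": 0.5, "tx": 0.57, "ty": -0.175, "tz": 0, "yaw": 0.61},
])

```text
time_s: 7.1
eef_pos: [0.5885, -0.0853, 0.1681]
tcp_rot: [3.141, 0.001, 0.043]
wrist_force: [-0.0, -0.1, 1.5]
gripper_width: 0.0477
grasp_force: 0.0
```

```bash
python3 - <<'E'
from h import *
go([.5884,-.0865,.109],-88)
a,K=snap('wrist','w2.png')
for n,P in [('axis',[.5754,-.0869,.108]),('hinge',[.6154,-.0855,.125]),('free',[.5724,-.087,.125]),('sel',[.5172,-.139,.1215]),('selend',[.5217,-.1195,.1215])]:
  p=proj(K,P)[0]; print(n,p.round()); cv2.circle(a,tuple(int(v) for v in p),3,(255,0,0),-1)
cv2.imwrite('pics/w2.png',cv2.resize(a[:,:,::-1],(800,600)))
E
```

```text
t 7.1 pos [ 0.5885 -0.0853  0.1681] head -87.53 F [-0.  -0.1  1.5] T [ 0.07  0.12 -0.05] w 0.0477 g 0.0 j [-0.23  0.04  1.82 -0.    1.28  1.29]
GO [-0.001  0.008  0.394] yaw 0.016453626092812135 cw rad 0.008226813046406068
axis [257. 223.]
hinge [258. 174.]
free [257. 236.]
sel [323. 307.]
selend [298. 300.]
```

View pics/w2.png

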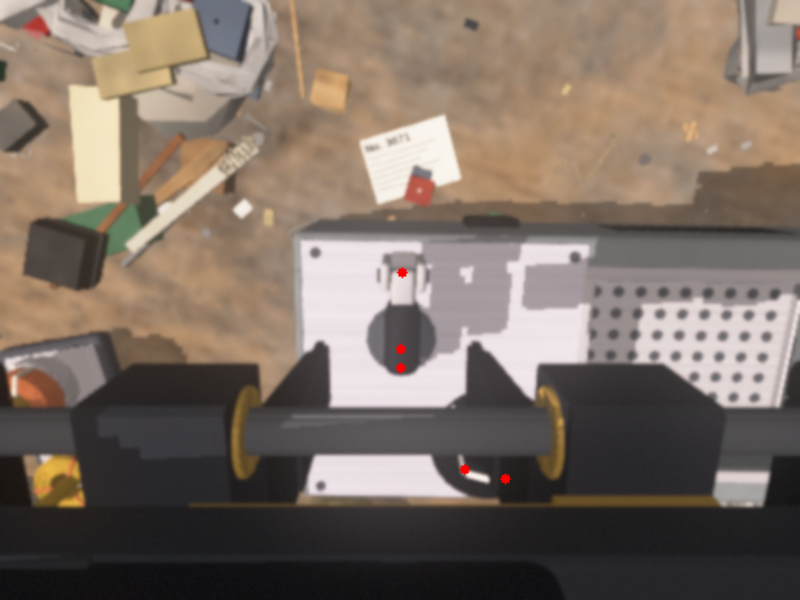

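Request:
play_rows([
  {"claw": 0.5, "tx": 0, "ty": 0.008, "tz": 0.12, "yaw": 0},
  {"claw": 0.5, "tx": 0, "ty": 0.008, "tz": 0.25, "yaw": 0},
  {"claw": 0.5, "tx": 0, "ty": 0.008, "tz": 0.34, "yaw": 0},
  {"claw": 0.6, "tx": 0, "ty": 0.008, "tz": 0.39, "yaw": 0},
  {"claw": 0.7, "tx": 0, "ty": 0.008, "tz": 0.39, "yaw": 0},
])

```text
time_s: 7.57
eef_pos: [0.586, -0.0872, 0.1072]
tcp_rot: [-3.14, 0.004, 0.04]
wrist_force: [0.1, 0.2, -0.4]
gripper_width: 0.0395
grasp_force: 0.0
```

Request:
play_rows([
  {"claw": 0.8, "tx": 0, "ty": 0, "tz": 0, "yaw": 0},
  {"claw": 1, "tx": 0, "ty": 0, "tz": 0, "yaw": 0},
  {"claw": 1, "tx": 0, "ty": 0, "tz": 0, "yaw": 0},
  {"claw": 1, "tx": 0, "ty": 0, "tz": 0, "yaw": 0},
  {"claw": 1, "tx": 0, "ty": 0, "tz": 0, "yaw": 0},
])

```text
time_s: 7.98
eef_pos: [0.5889, -0.0873, 0.1109]
tcp_rot: [3.141, -0.002, 0.041]
wrist_force: [0.8, -0.9, 1.8]
gripper_width: 0.0153
grasp_force: 30.0
```

```bash
python3 - <<'E'
from h import *
go([.6154,-.0855,.136],-88)
for a in np.radians([15,30,45,60,75,90,100]): print((.027*(1-np.cos(a))/.15).round(3),(-.027*np.sin(a)/.15).round(3))
E
```

```text
t 7.98 pos [ 0.5889 -0.0873  0.1109] head -87.67 F [ 0.8 -0.9  1.8] T [ 0.01  0.06 -0.09] w 0.0153 g 30.0 j [-0.24  0.09  1.87 -0.    1.18  1.29]
GO [ 0.177 -0.005 -0.167] yaw 0.011553713201526391 cw rad 0.005776856600763196
0.006 -0.047
0.024 -0.09
0.053 -0.127
0.09 -0.156
0.133 -0.174
0.18 -0.18
0.211 -0.177
```

Request:
play_rows([
  {"claw": 1, "tx": 0.003, "ty": 0, "tz": -0.025, "yaw": 0},
  {"claw": 1, "tx": 0.006, "ty": 0, "tz": -0.047, "yaw": 0},
  {"claw": 1, "tx": 0.014, "ty": 0, "tz": -0.07, "yaw": 0},
  {"claw": 1, "tx": 0.024, "ty": 0, "tz": -0.09, "yaw": 0},
  {"claw": 1, "tx": 0.038, "ty": 0, "tz": -0.11, "yaw": 0},
])

```text
time_s: 8.4
eef_pos: [0.5911, -0.087, 0.124]
tcp_rot: [-3.141, 0.008, 0.041]
wrist_force: [-5.7, -4.4, -9.7]
gripper_width: 0.0151
grasp_force: 30.0
```

Request:
play_rows([
  {"claw": 1, "tx": 0.015, "ty": 0, "tz": -0.017, "yaw": 0},
  {"claw": 1, "tx": 0.033, "ty": 0, "tz": -0.033, "yaw": 0},
  {"claw": 1, "tx": 0.052, "ty": 0, "tz": -0.046, "yaw": 0},
  {"claw": 1, "tx": 0.073, "ty": 0, "tz": -0.056, "yaw": 0},
  {"claw": 1, "tx": 0.095, "ty": 0, "tz": -0.064, "yaw": 0},
])

```text
time_s: 8.82
eef_pos: [0.6028, -0.0866, 0.1343]
tcp_rot: [-3.141, 0.015, 0.041]
wrist_force: [-13.7, -2.5, 1.2]
gripper_width: 0.0157
grasp_force: 29.9
```

Request:
play_rows([
  {"claw": 1, "tx": 0.02, "ty": 0, "tz": -0.005, "yaw": 0},
  {"claw": 1, "tx": 0.04, "ty": 0, "tz": -0.006, "yaw": 0},
  {"claw": 1, "tx": 0.055, "ty": 0, "tz": -0.006, "yaw": 0},
  {"claw": 1, "tx": 0.055, "ty": 0, "tz": -0.006, "yaw": 0},
])

```text
time_s: 9.15
eef_pos: [0.6145, -0.0862, 0.1384]
tcp_rot: [3.141, 0.006, 0.041]
wrist_force: [-8.9, -2.0, 2.7]
gripper_width: 0.0147
grasp_force: 29.9
```

```bash
python3 - <<'E'
from h import *
go([.6154,-.0855,.136],-88)
a,K=snap('side','d3.png'); b,K2=snap('scene','s3.png')
u=[proj(k,[.6,-.087,.12])[0].astype(int) for k in (K,K2)]
c=[cv2.resize(i[p[1]-35:p[1]+35,p[0]-35:p[0]+35,::-1],(400,400),interpolation=cv2.INTER_CUBIC) for i,p in zip((a,b),u)]
cv2.imwrite('pics/c3.png',np.hstack(c))
E
```

```text
t 9.15 pos [ 0.6145 -0.0862  0.1384] head -87.63 F [-8.9 -2.   2.7] T [-0.42  2.03 -0.02] w 0.0147 g 29.9 j [-0.23  0.12  1.78 -0.    1.24  1.3 ]
GO [ 0.007 -0.005  0.016] yaw 0.012800477316653005 cw rad 0.006400238658326503
```

View pics/c3.png

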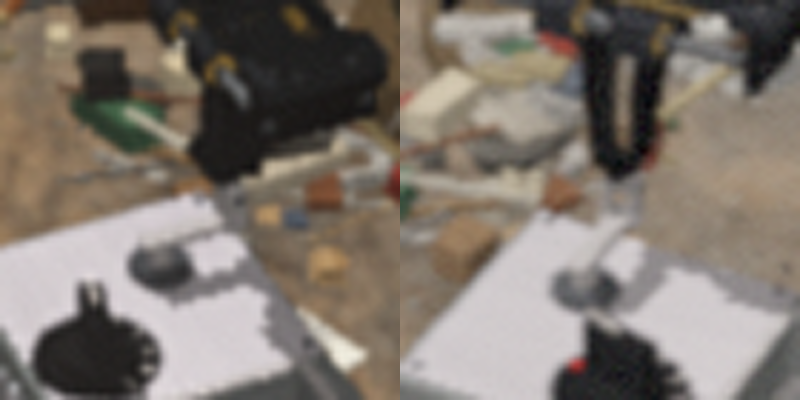

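Request:
play_rows([
  {"claw": 1, "tx": -0.013, "ty": 0.082, "tz": 0, "yaw": 0},
  {"claw": 1, "tx": -0.051, "ty": 0.157, "tz": 0, "yaw": 0},
  {"claw": 1, "tx": -0.11, "ty": 0.216, "tz": 0, "yaw": 0},
  {"claw": 1, "tx": -0.184, "ty": 0.254, "tz": 0, "yaw": 0},
  {"claw": 1, "tx": -0.267, "ty": 0.267, "tz": 0, "yaw": 0},
])

```text
time_s: 9.67
eef_pos: [0.5818, -0.128, 0.1411]
tcp_rot: [3.141, -0.011, 0.041]
wrist_force: [4.4, -0.5, 1.3]
gripper_width: 0.0013
grasp_force: 2.2
```

```bash
python3 - <<'E'
from h import *
go([.5754+.0014,-.0869-.04,.136],-88)
E
```

```text
t 9.67 pos [ 0.5818 -0.128   0.1411] head -87.66 F [ 4.4 -0.5  1.3] T [ 0.01 -0.61 -0.01] w 0.0013 g 2.2 j [-0.31  0.06  1.85  0.    1.23  1.22]
GO [-0.034 -0.008  0.034] yaw 0.011731560465301012 cw rad 0.005865780232650506
```

Request:
play_rows([
  {"claw": 0.8, "tx": 0, "ty": 0, "tz": -0.15, "yaw": 0},
  {"claw": 0.5, "tx": -0.1, "ty": 0, "tz": -0.4, "yaw": 0},
  {"claw": 0.5, "tx": -0.3, "ty": 0, "tz": -0.4, "yaw": 0},
  {"claw": 0.5, "tx": -0.4, "ty": 0, "tz": -0.4, "yaw": 0},
  {"claw": 0.5, "tx": -0.4, "ty": 0, "tz": -0.4, "yaw": 0},
])

```text
time_s: 10.08
eef_pos: [0.5178, -0.1299, 0.2002]
tcp_rot: [3.141, -0.005, 0.04]
wrist_force: [0.9, 0.3, 0.1]
gripper_width: 0.0288
grasp_force: 0.0
```

```bash
python3 - <<'E'
from h import *
import pickle
go([.5754+.0014,-.0869-.04,.136],-88)
a,K=snap('side','d3.png'); b,K2=snap('scene','s3.png'); w,K3=snap('wrist','w3.png')
pickle.dump((K,K2,K3),open('K3.pkl','wb'))
print([proj(k,[.5754,-.0869,.12])[0] for k in (K,K2,K3)])
u=[proj(k,[.5754,-.0869,.12])[0].astype(int) for k in (K,K2)]
print([ (p-35) for p in u])
c=[cv2.resize(i[p[1]-35:p[1]+35,p[0]-35:p[0]+35,::-1],(260,260),interpolation=cv2.INTER_CUBIC) for i,p in zip((a,b),u)]
o=np.zeros((600,800,3),np.uint8); o[:260,:260]=c[0]; o[270:530,:260]=c[1]; o[:450,265:]=cv2.resize(w[0:300,80:436,::-1],(535,450),interpolation=cv2.INTER_CUBIC)
cv2.imwrite('pics/c4.png',o)
E
```

```text
t 10.08 pos [ 0.5178 -0.1299  0.2002] head -87.68 F [0.9 0.3 0.1] T [ 0.04  0.09 -0.02] w 0.0288 g 0.0 j [-0.35 -0.13  1.93  0.    1.34  1.18]
GO [ 0.392 -0.005  0.43 ] yaw 0.011044368772917432 cw rad 0.005522184386458716
[array([272.94352423, 175.70727697]), array([239.38883665, 171.17788408]), array([200.42481851, 123.56262811])]
[array([237, 140]), array([204, 136])]
```

View pics/c4.png

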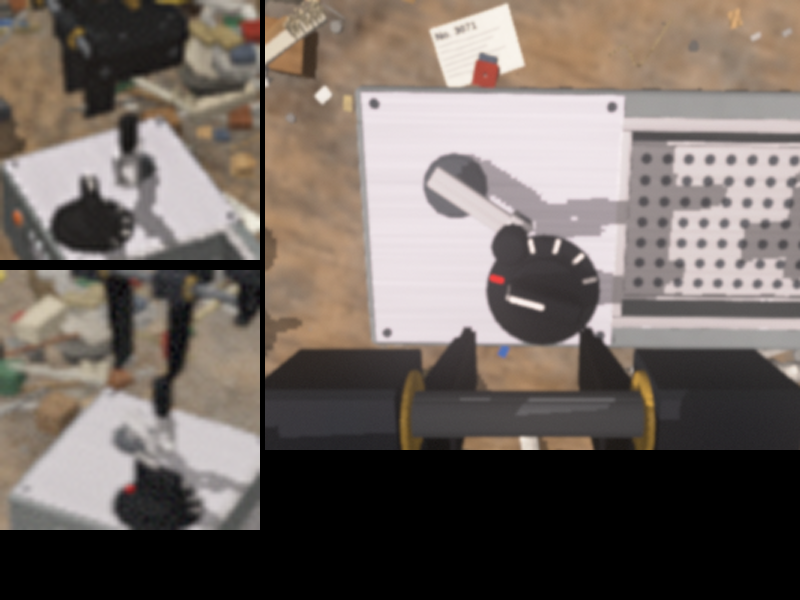

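```bash
python3 - <<'E'
from h import *
import pickle
from scipy.optimize import least_squares
K,K2,K3=pickle.load(open('K3.pkl','rb'))
obs=[(K,(272,171.8)),(K2,(247.6,165)),(K3,(243.3,162))]
r=least_squares(lambda P:np.ravel([proj(k,P)[0]-u for k,u in obs]),[.57,-.12,.16]); print(r.x,r.fun.round(1))
for z in (.12,.14,.168): print(z,ray(K3,(243.3,162),z))
for n,p,z in [('armA',(440,180),.108),('armB',(525,225),.108),('armtip2',(527,217),.12)]: print(n,ray(K3,((p[0]-265)/1.5+80,p[1]/1.5),z))
AX=np.array([.5754,-.0869,.085]); 
def hp(q,f,L=.043):
  d=np.array([np.cos(.035-q),np.sin(.035-q),0]); return AX+d*(.04-L*np.cos(f))+[0,0,.04+L*np.sin(f)]
for q in (90,120,140):
  for f in (60,90,120):
    print(q,f,[proj(k,hp(np.radians(q),np.radians(f)))[0].round(0) for k in (K,K2,K3)],'hinge',proj(K3,hp(np.radians(q),0,0))[0].round())
E
```

```text
[ 0.55518798 -0.12085455  0.16580393] [-0.4  0.  -0.6 -0.2  0.2 -0.1]
0.12 [ 0.5482078  -0.11952489  0.12      ]
0.14 [ 0.55121867 -0.12005884  0.14      ]
0.168 [ 0.55543389 -0.12080637  0.168     ]
armA [ 0.57747198 -0.08210123  0.108     ]
armB [ 0.55626163 -0.12677659  0.108     ]
armtip2 [ 0.56164404 -0.12757929  0.12      ]
90 60 [array([276., 168.]), array([246., 160.]), array([220., 126.])] hinge [255. 124.]
90 90 [array([279., 171.]), array([253., 161.]), array([255., 127.])] hinge [255. 124.]
90 120 [array([283., 177.]), array([260., 165.]), array([290., 127.])] hinge [255. 124.]
120 60 [array([273., 168.]), array([243., 162.]), array([216., 141.])] hinge [247. 152.]
120 90 [array([272., 171.]), array([248., 164.]), array([246., 160.])] hinge [247. 152.]
120 120 [array([272., 178.]), array([252., 170.]), array([275., 176.])] hinge [247. 152.]
140 60 [array([271., 168.]), array([241., 162.]), array([210., 149.])] hinge [235. 166.]
140 90 [array([267., 171.]), array([243., 165.]), array([231., 177.])] hinge [235. 166.]
140 120 [array([264., 177.]), array([245., 172.]), array([253., 201.])] hinge [235. 166.]
```

Request:
play_rows([
  {"claw": 0.5, "tx": 0.12, "ty": -0.03, "tz": 0, "yaw": 0},
  {"claw": 0.5, "tx": 0.25, "ty": -0.05, "tz": 0, "yaw": 0},
  {"claw": 0.5, "tx": 0.25, "ty": -0.05, "tz": 0.15, "yaw": 0},
  {"claw": 0.5, "tx": 0.25, "ty": -0.05, "tz": 0.3, "yaw": 0},
  {"claw": 0.5, "tx": 0.25, "ty": -0.05, "tz": 0.45, "yaw": 0},
])

```text
time_s: 10.65
eef_pos: [0.5568, -0.1207, 0.1287]
tcp_rot: [-3.141, -0.001, 0.042]
wrist_force: [0.2, -0.8, -0.3]
gripper_width: 0.0476
grasp_force: 0.0
```

```bash
python3 - <<'E'
from h import *
go([.555,-.121,.131],-88)
E
```

```text
t 10.65 pos [ 0.5568 -0.1207  0.1287] head -87.62 F [ 0.2 -0.8 -0.3] T [ 0.01  0.13 -0.02] w 0.0476 g 0.0 j [-0.31  0.02  1.91  0.    1.21  1.22]
GO [-0.012  0.001 -0.016] yaw 0.013425713799633194 cw rad 0.006712856899816597
```

Request:
play_rows([
  {"claw": 0.8, "tx": -0.01, "ty": 0, "tz": 0, "yaw": 0},
  {"claw": 1, "tx": -0.01, "ty": 0, "tz": 0, "yaw": 0},
  {"claw": 1, "tx": -0.01, "ty": 0, "tz": 0, "yaw": 0},
  {"claw": 1, "tx": -0.01, "ty": 0, "tz": 0, "yaw": 0},
  {"claw": 1, "tx": -0.01, "ty": 0, "tz": 0, "yaw": 0},
])

```text
time_s: 11.07
eef_pos: [0.5549, -0.1214, 0.1312]
tcp_rot: [3.141, -0.003, 0.041]
wrist_force: [-0.9, -0.4, -0.7]
gripper_width: 0.0195
grasp_force: 0.0
```

```bash
python3 - <<'E'
from h import *
go([.555,-.121,.131],-88)
p=robot.sense()['eef_pos'][:2]-[.5754,-.0869]; print(np.hypot(*p),-np.degrees(np.arctan2(p[1],p[0])))
r=.04/.15
f=lambda q: r*np.array([np.cos(np.radians(q)),np.sin(np.radians(q))])
for q0 in range(120,735,60): print(q0,[tuple((f(q0+15*i)-f(q0)).round(3).tolist()) for i in (1,2,3,4)])
E
```

```text
t 11.07 pos [ 0.5549 -0.1214  0.1312] head -87.66 F [-0.9 -0.4 -0.7] T [0.03 0.1  0.04] w 0.0195 g 0.0 j [-0.31  0.01  1.92  0.    1.21  1.22]
GO [ 0.001 -0.003  0.002] yaw 0.011779852666061442 cw rad 0.005889926333030721
0.04015103249270075 120.7319618075862
120 [(-0.055, -0.042), (-0.098, -0.098), (-0.124, -0.162), (-0.133, -0.231)]
180 [(0.009, -0.069), (0.036, -0.133), (0.078, -0.189), (0.133, -0.231)]
240 [(0.064, -0.027), (0.133, -0.036), (0.202, -0.027), (0.267, -0.0)]
300 [(0.055, 0.042), (0.098, 0.098), (0.124, 0.162), (0.133, 0.231)]
360 [(-0.009, 0.069), (-0.036, 0.133), (-0.078, 0.189), (-0.133, 0.231)]
420 [(-0.064, 0.027), (-0.133, 0.036), (-0.202, 0.027), (-0.267, 0.0)]
480 [(-0.055, -0.042), (-0.098, -0.098), (-0.124, -0.162), (-0.133, -0.231)]
540 [(0.009, -0.069), (0.036, -0.133), (0.078, -0.189), (0.133, -0.231)]
600 [(0.064, -0.027), (0.133, -0.036), (0.202, -0.027), (0.267, -0.0)]
660 [(0.055, 0.042), (0.098, 0.098), (0.124, 0.162), (0.133, 0.231)]
720 [(-0.009, 0.069), (-0.036, 0.133), (-0.078, 0.189), (-0.133, 0.231)]
```

Request:
play_rows([
  {"claw": 1, "tx": 0, "ty": 0, "tz": 0, "yaw": 0},
  {"claw": 1, "tx": 0, "ty": 0, "tz": 0, "yaw": 0},
  {"claw": 1, "tx": 0, "ty": 0, "tz": 0, "yaw": 0},
])

```text
time_s: 11.32
eef_pos: [0.5547, -0.1215, 0.131]
tcp_rot: [3.14, -0.003, 0.041]
wrist_force: [0.2, -0.7, 5.7]
gripper_width: 0.0156
grasp_force: 31.4
```

Request:
play_rows([
  {"claw": 1, "tx": -0.055, "ty": -0.042, "tz": 0, "yaw": 0},
  {"claw": 1, "tx": -0.098, "ty": -0.098, "tz": 0, "yaw": 0},
  {"claw": 1, "tx": -0.124, "ty": -0.162, "tz": 0, "yaw": 0},
  {"claw": 1, "tx": -0.133, "ty": -0.231, "tz": 0, "yaw": 0},
])

```text
time_s: 11.65
eef_pos: [0.5352, -0.0882, 0.1311]
tcp_rot: [3.138, -0.01, 0.04]
wrist_force: [11.8, -4.7, -2.4]
gripper_width: 0.0155
grasp_force: 32.4
```

```bash
python3 - <<'E'
from h import *
go([.555,-.121,.131],-88)
p=robot.sense()['eef_pos'][:2]-[.5754,-.0869]; print(np.hypot(*p),-np.degrees(np.arctan2(p[1],p[0])))
E
```

```text
t 11.65 pos [ 0.5352 -0.0882  0.1311] head -87.71 F [11.8 -4.7 -2.4] T [-0.75 -1.96 -0.02] w 0.0155 g 32.4 j [-0.26 -0.05  1.98 -0.    1.21  1.27]
GO [0.123 0.224 0.003] yaw 0.010140378363429615 cw rad 0.005070189181714807
0.04021535779963423 178.15823990745596
```

Works well; continue.

Request:
play_rows([
  {"claw": 1, "tx": 0.009, "ty": -0.069, "tz": 0, "yaw": 0},
  {"claw": 1, "tx": 0.036, "ty": -0.133, "tz": 0, "yaw": 0},
  {"claw": 1, "tx": 0.078, "ty": -0.189, "tz": 0, "yaw": 0},
  {"claw": 1, "tx": 0.133, "ty": -0.231, "tz": 0, "yaw": 0},
])

```text
time_s: 11.98
eef_pos: [0.5526, -0.0543, 0.131]
tcp_rot: [3.134, -0.005, 0.041]
wrist_force: [2.7, -11.7, 1.7]
gripper_width: 0.0153
grasp_force: 32.2
```

Request:
play_rows([
  {"claw": 1, "tx": 0.064, "ty": -0.027, "tz": 0, "yaw": 0},
  {"claw": 1, "tx": 0.133, "ty": -0.036, "tz": 0, "yaw": 0},
  {"claw": 1, "tx": 0.202, "ty": -0.027, "tz": 0, "yaw": 0},
  {"claw": 1, "tx": 0.267, "ty": 0, "tz": 0, "yaw": 0},
])

```text
time_s: 12.32
eef_pos: [0.591, -0.0503, 0.1309]
tcp_rot: [3.141, 0.001, 0.041]
wrist_force: [-4.8, -0.5, 8.6]
gripper_width: 0.0154
grasp_force: 30.6
```

Request:
play_rows([
  {"claw": 1, "tx": 0.055, "ty": 0.042, "tz": 0, "yaw": 0},
  {"claw": 1, "tx": 0.098, "ty": 0.098, "tz": 0, "yaw": 0},
  {"claw": 1, "tx": 0.124, "ty": 0.162, "tz": 0, "yaw": 0},
  {"claw": 1, "tx": 0.133, "ty": 0.231, "tz": 0, "yaw": 0},
])

```text
time_s: 12.65
eef_pos: [0.6151, -0.082, 0.1312]
tcp_rot: [-3.138, -0.007, 0.041]
wrist_force: [5.6, 6.8, 3.1]
gripper_width: 0.0153
grasp_force: 33.5
```

```bash
python3 - <<'E'
from h import *
go([.555,-.121,.131],-88)
p=robot.sense()['eef_pos'][:2]-[.5754,-.0869]; print(np.hypot(*p),-np.degrees(np.arctan2(p[1],p[0])))
E
```

```text
t 12.65 pos [ 0.6151 -0.082   0.1312] head -87.66 F [5.6 6.8 3.1] T [ 1.19 -0.95 -0.05] w 0.0153 g 33.5 j [-0.22  0.12  1.8   0.01  1.22  1.31]
GO [-0.411  0.244 -0.003] yaw 0.011743400811369984 cw rad 0.005871700405684992
0.03996916559323511 -7.111228875905332
```

Request:
play_rows([
  {"claw": 1, "tx": -0.009, "ty": 0.069, "tz": 0, "yaw": 0},
  {"claw": 1, "tx": -0.036, "ty": 0.133, "tz": 0, "yaw": 0},
  {"claw": 1, "tx": -0.078, "ty": 0.189, "tz": 0, "yaw": 0},
  {"claw": 1, "tx": -0.133, "ty": 0.231, "tz": 0, "yaw": 0},
])

```text
time_s: 12.98
eef_pos: [0.5973, -0.1208, 0.1312]
tcp_rot: [3.138, -0.01, 0.041]
wrist_force: [7.5, -2.4, 0.7]
gripper_width: 0.0156
grasp_force: 31.9
```

Request:
play_rows([
  {"claw": 1, "tx": -0.064, "ty": 0.027, "tz": 0, "yaw": 0},
  {"claw": 1, "tx": -0.133, "ty": 0.036, "tz": 0, "yaw": 0},
  {"claw": 1, "tx": -0.202, "ty": 0.027, "tz": 0, "yaw": 0},
  {"claw": 1, "tx": -0.267, "ty": 0, "tz": 0, "yaw": 0},
])

```text
time_s: 13.32
eef_pos: [0.555, -0.1219, 0.131]
tcp_rot: [3.14, -0.006, 0.04]
wrist_force: [6.1, 0.4, 4.9]
gripper_width: 0.0153
grasp_force: 31.0
```

Request:
play_rows([
  {"claw": 1, "tx": -0.055, "ty": -0.042, "tz": 0, "yaw": 0},
  {"claw": 1, "tx": -0.098, "ty": -0.098, "tz": 0, "yaw": 0},
  {"claw": 1, "tx": -0.124, "ty": -0.162, "tz": 0, "yaw": 0},
  {"claw": 1, "tx": -0.133, "ty": -0.231, "tz": 0, "yaw": 0},
])

```text
time_s: 13.65
eef_pos: [0.5351, -0.0876, 0.1311]
tcp_rot: [3.139, -0.01, 0.04]
wrist_force: [12.8, -4.5, -3.2]
gripper_width: 0.0155
grasp_force: 32.5
```

```bash
python3 - <<'E'
from h import *
go([.555,-.121,.131],-88)
p=robot.sense()['eef_pos'][:2]-[.5754,-.0869]; print(np.hypot(*p),-np.degrees(np.arctan2(p[1],p[0])))
E
```

```text
t 13.65 pos [ 0.5351 -0.0876  0.1311] head -87.69 F [12.8 -4.5 -3.2] T [-0.81 -2.45 -0.05] w 0.0155 g 32.5 j [-0.26 -0.05  1.98  0.    1.21  1.27]
GO [0.124 0.228 0.002] yaw 0.010780982666942999 cw rad 0.005390491333471499
0.04033165874318381 179.052068952241
```

Request:
play_rows([
  {"claw": 1, "tx": 0.009, "ty": -0.069, "tz": 0, "yaw": 0},
  {"claw": 1, "tx": 0.036, "ty": -0.133, "tz": 0, "yaw": 0},
  {"claw": 1, "tx": 0.078, "ty": -0.189, "tz": 0, "yaw": 0},
  {"claw": 1, "tx": 0.133, "ty": -0.231, "tz": 0, "yaw": 0},
])

```text
time_s: 13.98
eef_pos: [0.5523, -0.0543, 0.1309]
tcp_rot: [3.134, -0.005, 0.042]
wrist_force: [4.0, -13.5, 4.6]
gripper_width: 0.0156
grasp_force: 32.3
```

Request:
play_rows([
  {"claw": 1, "tx": 0.064, "ty": -0.027, "tz": 0, "yaw": 0},
  {"claw": 1, "tx": 0.133, "ty": -0.036, "tz": 0, "yaw": 0},
  {"claw": 1, "tx": 0.202, "ty": -0.027, "tz": 0, "yaw": 0},
  {"claw": 1, "tx": 0.267, "ty": 0, "tz": 0, "yaw": 0},
])

```text
time_s: 14.32
eef_pos: [0.5902, -0.0499, 0.1308]
tcp_rot: [3.141, 0.002, 0.041]
wrist_force: [-5.4, -0.4, 10.6]
gripper_width: 0.0152
grasp_force: 30.6
```

Request:
play_rows([
  {"claw": 1, "tx": 0.055, "ty": 0.042, "tz": 0, "yaw": 0},
  {"claw": 1, "tx": 0.098, "ty": 0.098, "tz": 0, "yaw": 0},
  {"claw": 1, "tx": 0.124, "ty": 0.162, "tz": 0, "yaw": 0},
  {"claw": 1, "tx": 0.133, "ty": 0.231, "tz": 0, "yaw": 0},
  {"claw": 1, "tx": 0.133, "ty": 0.231, "tz": 0, "yaw": 0},
])

```text
time_s: 14.73
eef_pos: [0.6151, -0.0833, 0.1312]
tcp_rot: [-3.14, -0.008, 0.04]
wrist_force: [7.5, 1.6, 3.7]
gripper_width: 0.0153
grasp_force: 33.6
```

```bash
python3 - <<'E'
from h import *
go([.555,-.121,.131],-88)
p=robot.sense()['eef_pos'][:2]-[.5754,-.0869]; print(np.hypot(*p),-np.degrees(np.arctan2(p[1],p[0])))
E
```

```text
t 14.73 pos [ 0.6151 -0.0833  0.1312] head -87.71 F [7.5 1.6 3.7] T [ 0.43 -1.46 -0.02] w 0.0153 g 33.6 j [-0.22  0.12  1.8   0.    1.22  1.31]
GO [-0.41   0.235 -0.002] yaw 0.01010908381300304 cw rad 0.00505454190650152
0.03985737084286732 -5.239200846433957
```

Request:
play_rows([
  {"claw": 1, "tx": 0, "ty": 0.015, "tz": 0, "yaw": 0},
  {"claw": 1, "tx": 0, "ty": 0.015, "tz": 0, "yaw": 0},
  {"claw": 0.6, "tx": 0, "ty": 0.015, "tz": 0, "yaw": 0},
  {"claw": 0.5, "tx": 0, "ty": 0.015, "tz": 0, "yaw": 0},
  {"claw": 0.5, "tx": 0, "ty": 0.015, "tz": -0.05, "yaw": 0},
])

```text
time_s: 15.15
eef_pos: [0.6105, -0.0855, 0.1353]
tcp_rot: [-3.141, 0.004, 0.041]
wrist_force: [-0.4, 0.6, 0.1]
gripper_width: 0.0302
grasp_force: 0.0
```

Request:
play_rows([
  {"claw": 0.5, "tx": 0, "ty": 0, "tz": -0.25, "yaw": 0},
  {"claw": 0.5, "tx": 0, "ty": 0, "tz": -0.5, "yaw": 0},
  {"claw": 0.5, "tx": -0.2, "ty": -0.15, "tz": -0.7, "yaw": 0},
  {"claw": 0.5, "tx": -0.4, "ty": -0.3, "tz": -0.75, "yaw": 0},
  {"claw": 0.5, "tx": -0.6, "ty": -0.45, "tz": -0.75, "yaw": 0},
])

```text
time_s: 15.57
eef_pos: [0.5188, -0.0219, 0.2522]
tcp_rot: [3.141, -0.002, 0.04]
wrist_force: [0.0, 0.3, -0.0]
gripper_width: 0.0475
grasp_force: 0.0
```

Request:
play_rows([
  {"claw": 0.4, "tx": -0.2, "ty": -0.2, "tz": 0, "yaw": 0},
  {"claw": 0.4, "tx": -0.4, "ty": -0.4, "tz": 0, "yaw": 0},
  {"claw": 0.4, "tx": -0.6, "ty": -0.6, "tz": 0, "yaw": 0},
  {"claw": 0.4, "tx": -0.8, "ty": -0.8, "tz": 0, "yaw": 0},
  {"claw": 0.4, "tx": -0.8, "ty": -0.9, "tz": 0, "yaw": 0},
])

```text
time_s: 15.98
eef_pos: [0.3888, 0.1092, 0.2478]
tcp_rot: [-3.141, 0.004, 0.043]
wrist_force: [0.8, -0.1, -0.1]
gripper_width: 0.0566
grasp_force: 0.0
```

```bash
sed -i 's/DO=.*/DO=np.array([.5567,-.1827]); DY=.036/' h.py; python3 - <<'E'
from h import *
import pickle
go([.40,.13,.25],-80)
w,K3=snap('wrist','w5.png'); pickle.dump(K3,open('K5.pkl','wb'))
b,K2=snap('scene','s5.png')
p=proj(K2,[.56,-.2,.1])[0].astype(int); print(p-[75,30])
o=np.zeros((600,800,3),np.uint8); o[:375]=cv2.resize(w[:240,:,::-1],(800,375),interpolation=cv2.INTER_CUBIC)
o[380:600,:550]=cv2.resize(b[p[1]-30:p[1]+30,p[0]-75:p[0]+75,::-1],(550,220),interpolation=cv2.INTER_CUBIC)
cv2.imwrite('pics/c5.png',o)
E
```

```text
t 15.98 pos [0.3888 0.1092 0.2478] head -87.55 F [ 0.8 -0.1 -0.1] T [ 0.02  0.04 -0.06] w 0.0566 g 0.0 j [ 0.14 -0.48  2.12  0.    1.5   1.67]
GO [ 0.08  -0.135 -0.015] yaw -0.26346732956350577 cw rad -0.13173366478175288
[198 162]
```

View pics/c5.png

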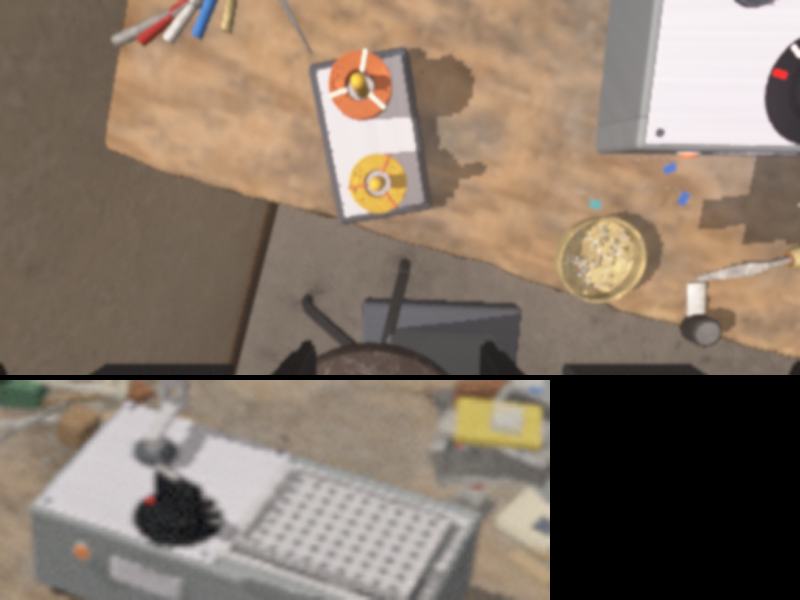

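```bash
cat >> h.py <<'E'
def coil(K,im,z,lo,hi,near):
    "centre of colour blob (HSV range) at height z nearest 'near'"
    h=cv2.cvtColor(im,cv2.COLOR_RGB2HSV); m=cv2.morphologyEx(cv2.inRange(h,lo,hi),cv2.MORPH_CLOSE,np.ones((5,5)))
    n,_,st,ce=cv2.connectedComponentsWithStats(m); r=[]
    for i in range(1,n):
        if st[i,4]>150:
            c=(st[i,0]+st[i,2]/2-.5,st[i,1]+st[i,3]/2-.5); P=ray(K,c,z)[:2]; r.append((np.hypot(*(P-near)),P.round(4),st[i].tolist()))
    return sorted(r,key=lambda t:t[0])[:2]
E
python3 - <<'E'
from h import *
import pickle
K=pickle.load(open('K5.pkl','rb'))
d={n:ray(K,(x/1.5625,y/1.5625),z) for n,x,y,z in [('b',378,184,.04),('bt',377,183,.073),('c',361,85,.056),('ct',358,82,.073),('k1',312,65,.014),('k2',408,48,.014),('k3',430,205,.014),('k4',343,222,.014),('tin',601,258,.02)]}
for n in d: print(n,d[n].round(4))
print('ctr',sum(d[k] for k in('k1','k2','k3','k4'))/4, np.degrees(np.arctan2(*(d['c']-d['b'])[[1,0]])),np.degrees(np.arctan2(*(d['k1']-d['k4'])[[1,0]])),np.degrees(np.arctan2(*(d['k2']-d['k3'])[[1,0]])))
im=cv2.imread('pics/w5.png')[:,:,::-1].copy()
h=cv2.cvtColor(im,cv2.COLOR_RGB2HSV)
for n,x,y in [('c',345,100),('b',355,195),('c2',385,70),('b2',400,190),('wood',250,150)]: print(n,h[int(y/1.5625),int(x/1.5625)])
print(coil(K,im,.056,(5,150,120),(14,255,255),[.51,.14]),coil(K,im,.04,(17,150,120),(26,255,255),[.45,.13]))
E
```

```text
b [0.4465 0.1266 0.04  ]
bt [0.448  0.1261 0.073 ]
c [0.5094 0.1394 0.056 ]
ct [0.5086 0.14   0.073 ]
k1 [0.5274 0.1782 0.014 ]
k2 [0.5418 0.1095 0.014 ]
k3 [0.4318 0.087  0.014 ]
k4 [0.4158 0.1536 0.014 ]
tin [ 0.3977 -0.0479  0.02  ]
ctr [0.47919664 0.13206437 0.014     ] 11.46468521768476 12.387277460830134 11.553467165687367
c [ 10 159 233]
b [ 21 165 232]
c2 [ 10 154 238]
b2 [ 21 165 230]
wood [ 14  89 201]
[(np.float64(0.012022477221522727), array([0.5146, 0.1289]), [235, 35, 14, 30, 247]), (np.float64(0.013225868492448146), array([0.5183, 0.1503]), [212, 33, 18, 24, 266])] [(np.float64(0.004359532965216447), array([0.4468, 0.1271]), [225, 100, 34, 36, 659]), (np.float64(0.24363392374372694), array([0.2424, 0.2576]), [129, 253, 8, 52, 217])]
```

```bash
python3 - <<'E'
from h import *
go([.51,.139,.1],-78.3)
E
```

```text
t 16.08 pos [0.3915 0.1093 0.2482] head -87.41 F [ 1.6 -0.7  0.2] T [0.03 0.13 0.01] w 0.0573 g 0.0 j [ 0.14 -0.47  2.11  0.    1.5   1.67]
GO [ 0.801 -0.162  0.986] yaw -0.31792865342620263 cw rad -0.15896432671310132
```

Request:
play_rows([
  {"claw": 0.36, "tx": 0.25, "ty": -0.05, "tz": 0.1, "yaw": -0.16},
  {"claw": 0.36, "tx": 0.5, "ty": -0.1, "tz": 0.2, "yaw": -0.32},
  {"claw": 0.36, "tx": 0.75, "ty": -0.16, "tz": 0.35, "yaw": -0.32},
  {"claw": 0.36, "tx": 0.8, "ty": -0.16, "tz": 0.5, "yaw": -0.32},
  {"claw": 0.36, "tx": 0.8, "ty": -0.16, "tz": 0.5, "yaw": -0.32},
])

```text
time_s: 16.5
eef_pos: [0.5112, 0.1351, 0.1672]
tcp_rot: [-3.142, 0.013, 0.2]
wrist_force: [-1.6, -0.5, -1.8]
gripper_width: 0.0606
grasp_force: 0.0
```

```bash
python3 - <<'E'
from h import *
go([.51,.139,.043],-78.3)
E
```

```text
t 16.5 pos [0.5112 0.1351 0.1672] head -78.54 F [-1.6 -0.5 -1.8] T [ 0.08  0.2  -0.03] w 0.0606 g 0.0 j [ 0.16 -0.1   1.96 -0.    1.3   1.53]
GO [ 0.008 -0.027  0.828] yaw -0.008348876113804917 cw rad -0.004174438056902458
```

Request:
play_rows([
  {"claw": 0.36, "tx": 0, "ty": -0.01, "tz": 0.15, "yaw": 0},
  {"claw": 0.36, "tx": 0, "ty": -0.01, "tz": 0.35, "yaw": 0},
  {"claw": 0.36, "tx": 0, "ty": -0.01, "tz": 0.5, "yaw": 0},
  {"claw": 0.36, "tx": 0, "ty": -0.01, "tz": 0.55, "yaw": 0},
  {"claw": 0.36, "tx": 0, "ty": -0.01, "tz": 0.55, "yaw": 0},
])

```text
time_s: 16.92
eef_pos: [0.5105, 0.1369, 0.0894]
tcp_rot: [-3.142, 0.006, 0.2]
wrist_force: [-0.4, 0.6, -0.2]
gripper_width: 0.0611
grasp_force: 0.0
```

```bash
python3 - <<'E'
from h import *
go([.51,.139,.043],-78.3)
E
```

```text
t 16.92 pos [0.5105 0.1369 0.0894] head -78.53 F [-0.4  0.6 -0.2] T [ 0.06  0.1  -0.01] w 0.0611 g 0.0 j [ 0.16 -0.03  2.03 -0.    1.15  1.53]
GO [ 0.002 -0.014  0.309] yaw -0.008167292072666218 cw rad -0.004083646036333109
```

Request:
play_rows([
  {"claw": 0.36, "tx": 0, "ty": -0.014, "tz": 0.1, "yaw": 0},
  {"claw": 0.36, "tx": 0, "ty": -0.014, "tz": 0.2, "yaw": 0},
  {"claw": 0.36, "tx": 0, "ty": -0.014, "tz": 0.27, "yaw": 0},
  {"claw": 0.36, "tx": 0, "ty": -0.014, "tz": 0.305, "yaw": 0},
  {"claw": 0.36, "tx": 0, "ty": -0.014, "tz": 0.305, "yaw": 0},
])

```text
time_s: 17.33
eef_pos: [0.512, 0.1397, 0.0457]
tcp_rot: [3.142, 0.001, 0.201]
wrist_force: [-0.2, 0.6, 0.3]
gripper_width: 0.0611
grasp_force: 0.0
```

Request:
play_rows([
  {"claw": 0.45, "tx": 0, "ty": 0, "tz": 0, "yaw": 0},
  {"claw": 0.55, "tx": 0, "ty": 0, "tz": 0, "yaw": 0},
  {"claw": 0.7, "tx": 0, "ty": 0, "tz": 0, "yaw": 0},
  {"claw": 0.8, "tx": 0, "ty": 0, "tz": 0, "yaw": 0},
  {"claw": 0.8, "tx": 0, "ty": 0, "tz": 0, "yaw": 0},
])

```text
time_s: 17.75
eef_pos: [0.5131, 0.14, 0.0469]
tcp_rot: [3.141, -0.002, 0.201]
wrist_force: [-0.3, -0.2, 2.3]
gripper_width: 0.041
grasp_force: 30.0
```

```bash
python3 - <<'E'
from h import *
go([.51,.139,.043],-78.3)
E
```

```text
t 17.75 pos [0.5131 0.14   0.0469] head -78.49 F [-0.3 -0.2  2.3] T [-0.08  0.11  0.07] w 0.041 g 30.0 j [ 0.17  0.03  2.05 -0.    1.06  1.54]
GO [-0.022  0.003  0.026] yaw -0.00654258264300597 cw rad -0.003271291321502985
```

Request:
play_rows([
  {"claw": 0.8, "tx": 0, "ty": 0, "tz": -0.1, "yaw": 0},
  {"claw": 0.8, "tx": 0, "ty": 0, "tz": -0.25, "yaw": 0},
  {"claw": 0.8, "tx": 0, "ty": 0, "tz": -0.45, "yaw": 0},
  {"claw": 0.8, "tx": 0, "ty": 0, "tz": -0.7, "yaw": 0},
  {"claw": 0.8, "tx": 0, "ty": 0, "tz": -0.8, "yaw": 0},
])

```text
time_s: 18.17
eef_pos: [0.5145, 0.1404, 0.1712]
tcp_rot: [3.141, -0.007, 0.201]
wrist_force: [0.3, -0.1, 0.8]
gripper_width: 0.0414
grasp_force: 30.0
```

```bash
python3 - <<'E'
from h import *
for s in [(.0235,.036),(.0235,-.036),(-.0235,0)]: print(D(s[0],-.07+s[1]))
go([*D(.0265,-.07-.036),.17],-87.9)
w,K=snap('wrist','w6.png')
print(coil(K,w,.16,(5,150,80),(14,255,255),[.51,.14]))
E
```

```text
[ 0.58140851 -0.21583215]
[ 0.58399995 -0.2877855 ]
[ 0.53573468 -0.25350046]
t 18.17 pos [0.5145 0.1404 0.1712] head -78.49 F [ 0.3 -0.1  0.8] T [0.04 0.06 0.01] w 0.0414 g 30.0 j [ 0.17 -0.11  1.96  0.    1.28  1.54]
GO [-0.096  2.893  0.008] yaw 0.32839069549653327 cw rad 0.16419534774826663
[(np.float64(0.011249084426916542), array([0.5133, 0.1507]), [216, 207, 45, 44, 948]), (np.float64(0.012113385229960395), array([0.5114, 0.128 ]), [258, 220, 36, 39, 804])]
```

Request:
play_rows([
  {"claw": 0.8, "tx": 0, "ty": 0.12, "tz": -0.07, "yaw": 0},
  {"claw": 0.8, "tx": 0, "ty": 0.32, "tz": -0.14, "yaw": 0},
  {"claw": 0.8, "tx": 0, "ty": 0.54, "tz": -0.2, "yaw": 0},
  {"claw": 0.8, "tx": 0, "ty": 0.77, "tz": -0.2, "yaw": 0},
  {"claw": 0.8, "tx": 0, "ty": 1, "tz": -0.2, "yaw": 0},
])

```text
time_s: 18.63
eef_pos: [0.5423, -0.0083, 0.1958]
tcp_rot: [3.141, -0.0, 0.202]
wrist_force: [1.1, 0.2, -1.3]
gripper_width: 0.0411
grasp_force: 30.0
```

Request:
play_rows([
  {"claw": 0.8, "tx": 0, "ty": 0.2, "tz": 0, "yaw": 0},
  {"claw": 0.8, "tx": 0, "ty": 0.4, "tz": 0, "yaw": 0},
  {"claw": 0.8, "tx": -0.03, "ty": 0.6, "tz": 0, "yaw": 0},
  {"claw": 0.8, "tx": -0.06, "ty": 0.8, "tz": 0, "yaw": 0},
  {"claw": 0.8, "tx": -0.1, "ty": 1, "tz": 0, "yaw": 0},
])

```text
time_s: 19.05
eef_pos: [0.5569, -0.1583, 0.1945]
tcp_rot: [-3.141, 0.001, 0.201]
wrist_force: [0.4, -0.4, -0.5]
gripper_width: 0.0411
grasp_force: 30.0
```

Request:
play_rows([
  {"claw": 0.8, "tx": 0, "ty": 0.23, "tz": 0, "yaw": 0.1},
  {"claw": 0.8, "tx": 0, "ty": 0.45, "tz": 0, "yaw": 0.2},
  {"claw": 0.8, "tx": 0, "ty": 0.65, "tz": 0, "yaw": 0.33},
  {"claw": 0.8, "tx": 0, "ty": 0.82, "tz": 0, "yaw": 0.33},
  {"claw": 0.8, "tx": 0, "ty": 0.89, "tz": 0, "yaw": 0.33},
])

```text
time_s: 19.47
eef_pos: [0.5837, -0.2907, 0.1943]
tcp_rot: [-3.141, 0.002, 0.033]
wrist_force: [0.0, 0.3, -1.3]
gripper_width: 0.0408
grasp_force: 30.0
```

```bash
python3 - <<'E'
from h import *
go([*D(.0265,-.07-.036),.11],-87.9)
E
```

```text
t 19.47 pos [ 0.5837 -0.2907  0.1943] head -88.09 F [ 0.   0.3 -1.3] T [ 0.06  0.16 -0.01] w 0.0408 g 30.0 j [-0.54  0.14  1.66 -0.    1.34  0.99]
GO [ 0.024 -0.019  0.562] yaw -0.006733064649623901 cw rad -0.0033665323248119505
```

Request:
play_rows([
  {"claw": 0.8, "tx": 0.01, "ty": -0.01, "tz": 0.15, "yaw": 0},
  {"claw": 0.8, "tx": 0.02, "ty": -0.019, "tz": 0.32, "yaw": 0},
  {"claw": 0.8, "tx": 0.022, "ty": -0.019, "tz": 0.46, "yaw": 0},
  {"claw": 0.8, "tx": 0.022, "ty": -0.019, "tz": 0.54, "yaw": 0},
  {"claw": 0.8, "tx": 0.022, "ty": -0.019, "tz": 0.54, "yaw": 0},
])

```text
time_s: 19.88
eef_pos: [0.5848, -0.2829, 0.11]
tcp_rot: [-3.137, 0.007, 0.036]
wrist_force: [0.1, 0.5, -1.1]
gripper_width: 0.0412
grasp_force: 30.0
```

```bash
python3 - <<'E'
from h import *
go([*D(.0265,-.07-.036),.096],-87.9)
E
```

```text
t 19.88 pos [ 0.5848 -0.2829  0.11  ] head -87.92 F [ 0.1  0.5 -1.1] T [0.01 0.13 0.02] w 0.0412 g 30.0 j [-0.53  0.21  1.73  0.    1.21  1.  ]
GO [0.014 0.033 0.093] yaw -0.0005864590842022295 cw rad -0.00029322954210111475
```

Request:
play_rows([
  {"claw": 0.8, "tx": 0, "ty": 0.01, "tz": 0.03, "yaw": 0},
  {"claw": 0.8, "tx": 0, "ty": 0.01, "tz": 0.06, "yaw": 0},
  {"claw": 0.8, "tx": 0, "ty": 0.01, "tz": 0.08, "yaw": 0},
  {"claw": 0.8, "tx": 0, "ty": 0.01, "tz": 0.08, "yaw": 0},
])

```text
time_s: 20.22
eef_pos: [0.5876, -0.2864, 0.1034]
tcp_rot: [3.141, -0.001, 0.036]
wrist_force: [0.0, -0.0, -1.2]
gripper_width: 0.0411
grasp_force: 30.0
```

```bash
python3 - <<'E'
from h import *
go([*D(.0265,-.07-.036),.096],-87.9)
E
```

```text
t 20.22 pos [ 0.5876 -0.2864  0.1034] head -87.95 F [ 0.  -0.  -1.2] T [ 0.04  0.1  -0.01] w 0.0411 g 30.0 j [-0.54  0.22  1.73  0.    1.19  1.  ]
GO [-0.004  0.008  0.049] yaw -0.0016498736285951794 cw rad -0.0008249368142975897
```

Request:
play_rows([
  {"claw": 0.8, "tx": 0, "ty": 0.005, "tz": 0.02, "yaw": 0},
  {"claw": 0.8, "tx": 0, "ty": 0.005, "tz": 0.04, "yaw": 0},
  {"claw": 0.8, "tx": 0, "ty": 0.005, "tz": 0.05, "yaw": 0},
  {"claw": 0.8, "tx": 0, "ty": 0.005, "tz": 0.05, "yaw": 0},
])

```text
time_s: 20.55
eef_pos: [0.5874, -0.2875, 0.0972]
tcp_rot: [3.141, 0.0, 0.036]
wrist_force: [-3.7, 1.1, 5.9]
gripper_width: 0.0413
grasp_force: 30.0
```

```bash
python3 - <<'E'
from h import *
go([*D(.0265,-.07-.036),.096],-87.9)
E
```

```text
t 20.55 pos [ 0.5874 -0.2875  0.0972] head -87.95 F [-3.7  1.1  5.9] T [ 0.29  0.79 -0.01] w 0.0413 g 30.0 j [-0.54  0.23  1.74 -0.    1.18  1.  ]
GO [-0.003  0.001  0.008] yaw -0.0016241442334568425 cw rad -0.0008120721167284213
```

Request:
play_rows([
  {"claw": 0.45, "tx": 0, "ty": 0, "tz": 0, "yaw": 0},
  {"claw": 0.45, "tx": 0, "ty": 0, "tz": 0, "yaw": 0},
  {"claw": 0.45, "tx": 0, "ty": 0, "tz": -0.03, "yaw": 0},
  {"claw": 0.45, "tx": 0, "ty": 0, "tz": -0.2, "yaw": 0},
  {"claw": 0.45, "tx": 0, "ty": 0, "tz": -0.45, "yaw": 0},
])

```text
time_s: 20.97
eef_pos: [0.5846, -0.2855, 0.1584]
tcp_rot: [-3.136, 0.008, 0.036]
wrist_force: [0.8, -0.8, -0.0]
gripper_width: 0.0524
grasp_force: 0.0
```

```bash
cat >> h.py <<'E'
def shift(f0,name='scene',P=(.479,.13,.03),r=22,f1='tmp.png'):
    a=cv2.imread('pics/'+f0)[:,:,::-1]; im,K=snap(name,f1); u=proj(K,P)[0].astype(int)
    g=lambda i: cv2.cvtColor(np.ascontiguousarray(i[u[1]-r:u[1]+r,u[0]-r:u[0]+r]),cv2.COLOR_RGB2GRAY).astype(np.float32)
    print('shift',cv2.phaseCorrelate(g(a),g(im),cv2.createHanningWindow((2*r,2*r),cv2.CV_32F)))
E
python3 - <<'E'
from h import *
go([.508,.14,.17],-78.3)
shift('s5.png')
E
```

```text
t 20.97 pos [ 0.5846 -0.2855  0.1584] head -87.95 F [ 0.8 -0.8 -0. ] T [-0.01  0.09  0.02] w 0.0524 g 0.0 j [-0.54  0.17  1.69  0.    1.29  1.  ]
GO [-0.41  -2.854 -0.059] yaw -0.3369813802242447 cw rad -0.16849069011212234
shift ((0.7990166355913573, -0.0355498891513264), 0.5339187122863016)
```

Request:
play_rows([
  {"claw": 0.36, "tx": 0, "ty": -0.1, "tz": -0.25, "yaw": 0},
  {"claw": 0.36, "tx": -0.1, "ty": -0.3, "tz": -0.5, "yaw": 0},
  {"claw": 0.36, "tx": -0.25, "ty": -0.5, "tz": -0.6, "yaw": 0},
  {"claw": 0.36, "tx": -0.4, "ty": -0.7, "tz": -0.6, "yaw": 0},
  {"claw": 0.36, "tx": -0.5, "ty": -0.9, "tz": -0.6, "yaw": 0},
])

```text
time_s: 21.43
eef_pos: [0.5073, -0.1543, 0.256]
tcp_rot: [3.139, -0.005, 0.035]
wrist_force: [0.4, -0.5, -0.7]
gripper_width: 0.061
grasp_force: 0.0
```

Request:
play_rows([
  {"claw": 0.36, "tx": -0.1, "ty": -0.23, "tz": 0, "yaw": 0},
  {"claw": 0.36, "tx": -0.2, "ty": -0.45, "tz": 0, "yaw": 0},
  {"claw": 0.36, "tx": -0.3, "ty": -0.65, "tz": 0, "yaw": 0},
  {"claw": 0.36, "tx": -0.4, "ty": -0.85, "tz": 0, "yaw": 0},
  {"claw": 0.36, "tx": -0.5, "ty": -1, "tz": 0, "yaw": 0},
])

```text
time_s: 21.85
eef_pos: [0.4264, -0.0059, 0.2532]
tcp_rot: [-3.141, -0.001, 0.037]
wrist_force: [0.6, 0.4, -0.5]
gripper_width: 0.0608
grasp_force: 0.0
```

Request:
play_rows([
  {"claw": 0.36, "tx": -0.1, "ty": -0.23, "tz": 0, "yaw": 0},
  {"claw": 0.36, "tx": -0.2, "ty": -0.45, "tz": 0, "yaw": 0},
  {"claw": 0.36, "tx": -0.25, "ty": -0.65, "tz": 0, "yaw": 0},
  {"claw": 0.36, "tx": -0.25, "ty": -0.8, "tz": 0, "yaw": 0},
  {"claw": 0.36, "tx": -0.25, "ty": -0.8, "tz": 0, "yaw": 0},
])

```text
time_s: 22.27
eef_pos: [0.3849, 0.1139, 0.2535]
tcp_rot: [-3.14, -0.002, 0.041]
wrist_force: [-0.6, -1.2, 0.2]
gripper_width: 0.0607
grasp_force: 0.0
```

```bash
python3 - <<'E'
from h import *
import pickle
go([.508,.14,.17],-78.3)
w,K=snap('wrist','w7.png'); pickle.dump(K,open('K7.pkl','wb'))
go([.508,.14,.17],-78.3)
print(coil(K,w,.04,(17,150,120),(26,255,255),[.447,.126]))
w0=cv2.imread('pics/w5.png')[:,:,::-1].copy(); K0=pickle.load(open('K5.pkl','rb'))
print(coil(K0,w0,.04,(17,150,120),(26,255,255),[.447,.126]))
h=cv2.cvtColor(w,cv2.COLOR_RGB2HSV); m=cv2.inRange(h,(17,130,90),(27,255,255)); n,_,st,ce=cv2.connectedComponentsWithStats(m)
for i in range(1,n):
  if st[i,4]>15 and st[i,1]<220: print(st[i],ray(K,ce[i],.07).round(4))
cv2.imwrite('pics/w7b.png',cv2.resize(w[:240,120:400,::-1],(700,600),interpolation=cv2.INTER_CUBIC))
E
```

```text
t 22.27 pos [0.3849 0.1139 0.2535] head -87.66 F [-0.6 -1.2  0.2] T [ 0.03  0.1  -0.01] w 0.0607 g 0.0 j [ 0.15 -0.49  2.12  0.    1.51  1.68]
GO [ 0.826 -0.14   0.558] yaw -0.32670907353076817 cw rad -0.16335453676538408
t 22.32 pos [0.3852 0.1123 0.2533] head -87.72 F [-0.1 -0.1  0.9] T [ 0.05  0.1  -0.01] w 0.0608 g 0.0 j [ 0.15 -0.49  2.12 -0.    1.51  1.68]
GO [ 0.824 -0.152  0.557] yaw -0.3286828679861545 cw rad -0.16434143399307724
[(np.float64(0.001143085395962905), array([0.4469, 0.1271]), [230, 98, 33, 35, 638]), (np.float64(0.25727176179895894), array([0.2368, 0.2743]), [121, 253, 9, 52, 219])]
[(np.float64(0.0011073468816898103), array([0.4468, 0.1271]), [225, 100, 34, 36, 659]), (np.float64(0.24322312224374873), array([0.2424, 0.2576]), [129, 253, 8, 52, 217])]
[229  46  10  14  92] [0.508  0.1402 0.07  ]
[229  97  22  20 220] [0.4568 0.1344 0.07  ]
[251  99  13  29 219] [0.45   0.1144 0.07  ]
[242 111   8   8  45] [0.4478 0.1271 0.07  ]
[230 118  26  16 228] [0.4359 0.13   0.07  ]
```

View pics/w7b.png

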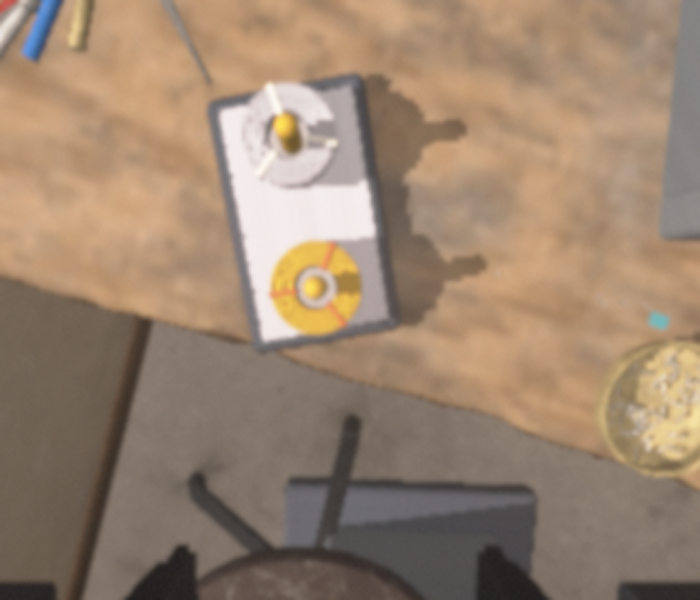

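Request:
play_rows([
  {"claw": 0.36, "tx": 0.25, "ty": -0.05, "tz": 0.1, "yaw": -0.16},
  {"claw": 0.36, "tx": 0.5, "ty": -0.1, "tz": 0.25, "yaw": -0.33},
  {"claw": 0.36, "tx": 0.72, "ty": -0.15, "tz": 0.45, "yaw": -0.33},
  {"claw": 0.36, "tx": 0.82, "ty": -0.15, "tz": 0.65, "yaw": -0.33},
  {"claw": 0.36, "tx": 0.82, "ty": -0.15, "tz": 0.8, "yaw": -0.33},
])

```text
time_s: 22.73
eef_pos: [0.51, 0.1366, 0.1301]
tcp_rot: [3.141, 0.001, 0.199]
wrist_force: [-1.2, 0.0, 0.2]
gripper_width: 0.061
grasp_force: 0.0
```

Request:
play_rows([
  {"claw": 0.36, "tx": 0, "ty": 0, "tz": 0.15, "yaw": 0},
  {"claw": 0.36, "tx": 0, "ty": 0, "tz": 0.25, "yaw": 0},
  {"claw": 0.36, "tx": 0, "ty": 0, "tz": 0.25, "yaw": 0},
  {"claw": 0.36, "tx": 0, "ty": 0, "tz": 0.25, "yaw": 0},
  {"claw": 0.36, "tx": 0, "ty": 0, "tz": 0.25, "yaw": 0},
])

```text
time_s: 23.15
eef_pos: [0.5088, 0.1373, 0.0968]
tcp_rot: [3.141, -0.002, 0.2]
wrist_force: [-0.0, -0.8, 0.1]
gripper_width: 0.0608
grasp_force: 0.0
```

```bash
python3 - <<'E'
from h import *
go([.5092,.1395,.030],-78.3)
E
```

```text
t 23.15 pos [0.5088 0.1373 0.0968] head -78.55 F [-0.  -0.8  0.1] T [0.01 0.14 0.01] w 0.0608 g 0.0 j [ 0.16 -0.04  2.03 -0.    1.15  1.53]
GO [ 0.005 -0.014  0.445] yaw -0.00860268476655129 cw rad -0.004301342383275645
```

Request:
play_rows([
  {"claw": 0.36, "tx": 0, "ty": -0.014, "tz": 0.12, "yaw": 0},
  {"claw": 0.36, "tx": 0, "ty": -0.014, "tz": 0.24, "yaw": 0},
  {"claw": 0.36, "tx": 0, "ty": -0.014, "tz": 0.36, "yaw": 0},
  {"claw": 0.36, "tx": 0, "ty": -0.014, "tz": 0.44, "yaw": 0},
  {"claw": 0.36, "tx": 0, "ty": -0.014, "tz": 0.445, "yaw": 0},
])

```text
time_s: 23.57
eef_pos: [0.5062, 0.1395, 0.0275]
tcp_rot: [-3.142, 0.002, 0.201]
wrist_force: [-0.6, -0.0, 0.4]
gripper_width: 0.061
grasp_force: 0.0
```

Request:
play_rows([
  {"claw": 0.45, "tx": 0, "ty": 0, "tz": 0, "yaw": 0},
  {"claw": 0.55, "tx": 0, "ty": 0, "tz": 0, "yaw": 0},
  {"claw": 0.7, "tx": 0, "ty": 0, "tz": 0, "yaw": 0},
  {"claw": 0.8, "tx": 0, "ty": 0, "tz": 0, "yaw": 0},
  {"claw": 0.8, "tx": 0, "ty": 0, "tz": 0, "yaw": 0},
])

```text
time_s: 23.98
eef_pos: [0.5084, 0.14, 0.0302]
tcp_rot: [3.141, -0.003, 0.201]
wrist_force: [-0.0, -0.0, 4.0]
gripper_width: 0.0409
grasp_force: 30.0
```

```bash
python3 - <<'E'
from h import *
go([.509,.1395,.030],-78.3)
E
```

```text
t 23.98 pos [0.5084 0.14   0.0302] head -78.49 F [-0. -0.  4.] T [-0.05  0.13 -0.04] w 0.0409 g 30.0 j [ 0.17  0.05  2.07 -0.    1.03  1.54]
GO [0.003 0.004 0.001] yaw -0.006606570266296726 cw rad -0.003303285133148363
```

Request:
play_rows([
  {"claw": 0.8, "tx": 0, "ty": 0, "tz": -0.1, "yaw": 0},
  {"claw": 0.8, "tx": 0, "ty": 0, "tz": -0.3, "yaw": 0},
  {"claw": 0.8, "tx": 0, "ty": 0, "tz": -0.55, "yaw": 0},
  {"claw": 0.8, "tx": 0, "ty": 0, "tz": -0.8, "yaw": 0},
  {"claw": 0.8, "tx": 0, "ty": 0, "tz": -1, "yaw": 0},
])

```text
time_s: 24.4
eef_pos: [0.5076, 0.14, 0.1817]
tcp_rot: [-3.142, -0.003, 0.201]
wrist_force: [0.5, 0.4, 0.3]
gripper_width: 0.0409
grasp_force: 30.0
```

Request:
play_rows([
  {"claw": 0.8, "tx": 0, "ty": 0.12, "tz": -0.1, "yaw": 0},
  {"claw": 0.8, "tx": 0, "ty": 0.32, "tz": -0.15, "yaw": 0},
  {"claw": 0.8, "tx": 0, "ty": 0.54, "tz": -0.15, "yaw": 0},
  {"claw": 0.8, "tx": 0, "ty": 0.77, "tz": -0.15, "yaw": 0},
  {"claw": 0.8, "tx": 0, "ty": 1, "tz": -0.15, "yaw": 0},
])

```text
time_s: 24.82
eef_pos: [0.5372, -0.0083, 0.2018]
tcp_rot: [3.141, -0.001, 0.202]
wrist_force: [1.0, -0.1, -0.6]
gripper_width: 0.041
grasp_force: 30.0
```

Request:
play_rows([
  {"claw": 0.8, "tx": 0, "ty": 0.2, "tz": 0, "yaw": 0},
  {"claw": 0.8, "tx": 0, "ty": 0.4, "tz": 0, "yaw": 0.1},
  {"claw": 0.8, "tx": 0, "ty": 0.6, "tz": 0, "yaw": 0.2},
  {"claw": 0.8, "tx": 0, "ty": 0.8, "tz": 0, "yaw": 0.32},
  {"claw": 0.8, "tx": 0, "ty": 1, "tz": 0, "yaw": 0.32},
])

```text
time_s: 25.23
eef_pos: [0.567, -0.1556, 0.2012]
tcp_rot: [-3.142, -0.0, 0.039]
wrist_force: [0.7, 0.2, -0.5]
gripper_width: 0.0406
grasp_force: 30.0
```

```bash
python3 - <<'E'
from h import *
go([*D(.0228,-.034),.105],-87.9)
E
```

```text
t 25.23 pos [ 0.567  -0.1556  0.2012] head -87.79 F [ 0.7  0.2 -0.5] T [ 0.12  0.08 -0.01] w 0.0406 g 30.0 j [-0.36 -0.    1.81  0.    1.34  1.17]
GO [0.076 0.405 0.642] yaw 0.003907533662143048 cw rad 0.001953766831071524
```

Request:
play_rows([
  {"claw": 0.8, "tx": 0.04, "ty": 0.2, "tz": 0, "yaw": 0},
  {"claw": 0.8, "tx": 0.075, "ty": 0.34, "tz": 0.05, "yaw": 0},
  {"claw": 0.8, "tx": 0.075, "ty": 0.39, "tz": 0.25, "yaw": 0},
  {"claw": 0.8, "tx": 0.075, "ty": 0.39, "tz": 0.45, "yaw": 0},
  {"claw": 0.8, "tx": 0.075, "ty": 0.39, "tz": 0.58, "yaw": 0},
])

```text
time_s: 25.65
eef_pos: [0.5793, -0.2124, 0.1112]
tcp_rot: [-3.14, 0.003, 0.039]
wrist_force: [0.3, -0.1, -1.4]
gripper_width: 0.0412
grasp_force: 30.0
```

Request:
play_rows([
  {"claw": 0.8, "tx": 0, "ty": 0, "tz": 0, "yaw": 0},
  {"claw": 0.8, "tx": 0, "ty": 0, "tz": 0.02, "yaw": 0},
  {"claw": 0.8, "tx": 0, "ty": 0, "tz": 0.02, "yaw": 0},
  {"claw": 0.8, "tx": 0, "ty": 0, "tz": 0.02, "yaw": 0},
])

```text
time_s: 25.98
eef_pos: [0.5819, -0.2124, 0.1134]
tcp_rot: [3.14, -0.003, 0.041]
wrist_force: [0.3, -0.8, 0.9]
gripper_width: 0.0409
grasp_force: 30.0
```

```bash
python3 - <<'E'
from h import *
go([*D(.0228,-.034),.0965],-87.9)
E
```

```text
t 25.98 pos [ 0.5819 -0.2124  0.1134] head -87.65 F [ 0.3 -0.8  0.9] T [-0.02  0.12  0.01] w 0.0409 g 30.0 j [-0.44  0.14  1.81  0.    1.19  1.09]
GO [-0.009  0.022  0.112] yaw 0.008884263824397694 cw rad 0.004442131912198847
```

Request:
play_rows([
  {"claw": 0.8, "tx": -0.005, "ty": 0.02, "tz": 0.04, "yaw": 0},
  {"claw": 0.8, "tx": -0.005, "ty": 0.02, "tz": 0.08, "yaw": 0},
  {"claw": 0.8, "tx": -0.005, "ty": 0.02, "tz": 0.1, "yaw": 0},
  {"claw": 0.8, "tx": -0.005, "ty": 0.02, "tz": 0.115, "yaw": 0},
  {"claw": 0.8, "tx": -0.005, "ty": 0.02, "tz": 0.115, "yaw": 0},
])

```text
time_s: 26.4
eef_pos: [0.5802, -0.2151, 0.0961]
tcp_rot: [-3.141, 0.0, 0.041]
wrist_force: [-5.4, 2.2, 10.0]
gripper_width: 0.0407
grasp_force: 30.0
```

```bash
python3 - <<'E'
from h import *
go([*D(.0228,-.034),.0965],-87.9)
E
```

```text
t 26.4 pos [ 0.5802 -0.2151  0.0961] head -87.64 F [-5.4  2.2 10. ] T [0.49 0.95 0.08] w 0.0407 g 30.0 j [-0.44  0.16  1.82  0.    1.16  1.09]
GO [ 0.003  0.005 -0.002] yaw 0.008994717883877623 cw rad 0.004497358941938812
```

Contact. Release and return to the stand view.

Request:
play_rows([
  {"claw": 0.45, "tx": 0, "ty": 0, "tz": 0, "yaw": 0},
  {"claw": 0.45, "tx": 0, "ty": 0, "tz": 0, "yaw": 0},
  {"claw": 0.45, "tx": 0, "ty": 0, "tz": -0.03, "yaw": 0},
  {"claw": 0.45, "tx": 0, "ty": 0, "tz": -0.2, "yaw": 0},
  {"claw": 0.45, "tx": 0, "ty": 0, "tz": -0.45, "yaw": 0},
])

```text
time_s: 26.82
eef_pos: [0.577, -0.2137, 0.1568]
tcp_rot: [-3.137, 0.009, 0.041]
wrist_force: [-0.0, 0.4, 1.3]
gripper_width: 0.0522
grasp_force: 0.0
```

Request:
play_rows([
  {"claw": 0.36, "tx": 0, "ty": 0, "tz": -0.25, "yaw": 0},
  {"claw": 0.36, "tx": -0.1, "ty": -0.2, "tz": -0.5, "yaw": 0},
  {"claw": 0.36, "tx": -0.25, "ty": -0.4, "tz": -0.6, "yaw": 0},
  {"claw": 0.36, "tx": -0.4, "ty": -0.6, "tz": -0.6, "yaw": 0},
  {"claw": 0.36, "tx": -0.5, "ty": -0.8, "tz": -0.6, "yaw": 0},
])

```text
time_s: 27.23
eef_pos: [0.4997, -0.0976, 0.254]
tcp_rot: [3.14, -0.004, 0.04]
wrist_force: [0.6, -0.3, -0.2]
gripper_width: 0.0612
grasp_force: 0.0
```

Request:
play_rows([
  {"claw": 0.36, "tx": -0.12, "ty": -0.22, "tz": 0, "yaw": 0},
  {"claw": 0.36, "tx": -0.24, "ty": -0.42, "tz": 0, "yaw": 0},
  {"claw": 0.36, "tx": -0.36, "ty": -0.62, "tz": 0, "yaw": 0},
  {"claw": 0.36, "tx": -0.48, "ty": -0.82, "tz": 0, "yaw": 0},
  {"claw": 0.36, "tx": -0.6, "ty": -1, "tz": 0, "yaw": 0},
])

```text
time_s: 27.65
eef_pos: [0.4029, 0.0492, 0.2513]
tcp_rot: [-3.141, -0.0, 0.041]
wrist_force: [0.4, 1.1, -0.2]
gripper_width: 0.061
grasp_force: 0.0
```

Request:
play_rows([
  {"claw": 0.36, "tx": -0.1, "ty": -0.2, "tz": 0, "yaw": 0},
  {"claw": 0.36, "tx": -0.2, "ty": -0.35, "tz": 0, "yaw": 0},
  {"claw": 0.36, "tx": -0.2, "ty": -0.35, "tz": 0, "yaw": 0},
  {"claw": 0.36, "tx": -0.2, "ty": -0.35, "tz": 0, "yaw": 0},
])

```text
time_s: 27.98
eef_pos: [0.3716, 0.0999, 0.2515]
tcp_rot: [3.141, -0.001, 0.044]
wrist_force: [0.8, -0.5, 0.1]
gripper_width: 0.0609
grasp_force: 0.0
```

```bash
python3 - <<'E'
from h import *
go([.4477,.126,.1],-78.3)
w,K=snap('wrist','w8.png')
print(coil(K,w,.04,(17,150,120),(26,255,255),[.447,.126]))
h=cv2.cvtColor(w,cv2.COLOR_RGB2HSV); m=cv2.inRange(h,(17,130,90),(27,255,255)); n,_,st,ce=cv2.connectedComponentsWithStats(m)
for i in range(1,n):
  if st[i,4]>15 and st[i,1]<220: print(st[i],ray(K,ce[i],.07).round(4))
E
```

```text
t 27.98 pos [0.3716 0.0999 0.2515] head -87.5 F [ 0.8 -0.5  0.1] T [0.01 0.14 0.01] w 0.0609 g 0.0 j [ 0.12 -0.53  2.15 -0.    1.53  1.65]
GO [ 0.513 -0.152  1.011] yaw -0.32101555902830375 cw rad -0.16050777951415188
[(np.float64(0.0013330796123916006), array([0.4469, 0.1273]), [217, 84, 34, 37, 708]), (np.float64(0.25936262191228476), array([0.2241, 0.2586]), [121, 253, 9, 52, 228])]
[217  30  10  16  90] [0.5073 0.1393 0.07  ]
[217  84  22  19 233] [0.4558 0.133  0.07  ]
[239  86  13  29 231] [0.449  0.1134 0.07  ]
[229  97   8   8  53] [0.4476 0.1267 0.07  ]
[217 105  27  16 230] [0.4349 0.129  0.07  ]
```

Request:
play_rows([
  {"claw": 0.36, "tx": 0.25, "ty": -0.08, "tz": 0.1, "yaw": -0.16},
  {"claw": 0.36, "tx": 0.45, "ty": -0.14, "tz": 0.3, "yaw": -0.32},
  {"claw": 0.36, "tx": 0.51, "ty": -0.155, "tz": 0.5, "yaw": -0.32},
  {"claw": 0.36, "tx": 0.51, "ty": -0.155, "tz": 0.7, "yaw": -0.32},
  {"claw": 0.36, "tx": 0.51, "ty": -0.155, "tz": 0.9, "yaw": -0.32},
])

```text
time_s: 28.45
eef_pos: [0.4487, 0.1244, 0.1147]
tcp_rot: [3.141, 0.001, 0.199]
wrist_force: [-0.0, -0.3, -0.2]
gripper_width: 0.0609
grasp_force: 0.0
```

Request:
play_rows([
  {"claw": 0.36, "tx": 0, "ty": 0, "tz": 0.08, "yaw": 0},
  {"claw": 0.36, "tx": 0, "ty": 0, "tz": 0.1, "yaw": 0},
  {"claw": 0.36, "tx": 0, "ty": 0, "tz": 0.1, "yaw": 0},
  {"claw": 0.36, "tx": 0, "ty": 0, "tz": 0.1, "yaw": 0},
])

```text
time_s: 28.78
eef_pos: [0.449, 0.1253, 0.1032]
tcp_rot: [3.141, -0.003, 0.2]
wrist_force: [0.6, -0.3, 0.3]
gripper_width: 0.061
grasp_force: 0.0
```

```bash
python3 - <<'E'
from h import *
go([.4475,.1265,.031],-78.3)
E
```

```text
t 28.78 pos [0.449  0.1253 0.1032] head -78.54 F [ 0.6 -0.3  0.3] T [0.05 0.13 0.02] w 0.061 g 0.0 j [ 0.16 -0.2   2.16 -0.    1.18  1.53]
GO [-0.01  -0.01   0.481] yaw -0.008483295910599636 cw rad -0.004241647955299818
```

Request:
play_rows([
  {"claw": 0.36, "tx": -0.005, "ty": -0.01, "tz": 0.12, "yaw": 0},
  {"claw": 0.36, "tx": -0.01, "ty": -0.01, "tz": 0.25, "yaw": 0},
  {"claw": 0.36, "tx": -0.01, "ty": -0.01, "tz": 0.38, "yaw": 0},
  {"claw": 0.36, "tx": -0.01, "ty": -0.01, "tz": 0.46, "yaw": 0},
  {"claw": 0.36, "tx": -0.01, "ty": -0.01, "tz": 0.475, "yaw": 0},
])

```text
time_s: 29.2
eef_pos: [0.4458, 0.1266, 0.0301]
tcp_rot: [3.142, 0.0, 0.201]
wrist_force: [-0.2, 0.1, -0.1]
gripper_width: 0.0608
grasp_force: 0.0
```

Request:
play_rows([
  {"claw": 0.45, "tx": 0, "ty": 0, "tz": 0, "yaw": 0},
  {"claw": 0.55, "tx": 0, "ty": 0, "tz": 0, "yaw": 0},
  {"claw": 0.7, "tx": 0, "ty": 0, "tz": 0, "yaw": 0},
  {"claw": 0.8, "tx": 0, "ty": 0, "tz": 0, "yaw": 0},
  {"claw": 0.8, "tx": 0, "ty": 0, "tz": 0, "yaw": 0},
])

```text
time_s: 29.62
eef_pos: [0.4472, 0.1269, 0.0319]
tcp_rot: [3.141, -0.003, 0.201]
wrist_force: [0.5, -0.3, 4.8]
gripper_width: 0.0406
grasp_force: 30.0
```

```bash
python3 - <<'E'
from h import *
go([.4475,.1265,.031],-78.3)
E
```

```text
t 29.62 pos [0.4472 0.1269 0.0319] head -78.49 F [ 0.5 -0.3  4.8] T [-0.08  0.12  0.02] w 0.0406 g 30.0 j [ 0.16 -0.1   2.21 -0.    1.03  1.53]
GO [0.002 0.003 0.006] yaw -0.00661479445303775 cw rad -0.003307397226518875
```

Request:
play_rows([
  {"claw": 0.8, "tx": 0, "ty": 0, "tz": -0.1, "yaw": 0},
  {"claw": 0.8, "tx": 0, "ty": 0, "tz": -0.3, "yaw": 0},
  {"claw": 0.8, "tx": 0, "ty": 0, "tz": -0.55, "yaw": 0},
  {"claw": 0.8, "tx": 0, "ty": 0, "tz": -0.8, "yaw": 0},
  {"claw": 0.8, "tx": 0, "ty": 0, "tz": -1, "yaw": 0},
])

```text
time_s: 30.03
eef_pos: [0.4462, 0.1268, 0.1832]
tcp_rot: [3.142, -0.003, 0.201]
wrist_force: [1.6, 0.7, -0.2]
gripper_width: 0.041
grasp_force: 30.0
```

Request:
play_rows([
  {"claw": 0.8, "tx": 0, "ty": 0.12, "tz": -0.1, "yaw": 0},
  {"claw": 0.8, "tx": 0, "ty": 0.32, "tz": -0.15, "yaw": 0},
  {"claw": 0.8, "tx": 0, "ty": 0.54, "tz": -0.15, "yaw": 0},
  {"claw": 0.8, "tx": 0, "ty": 0.77, "tz": -0.15, "yaw": 0},
  {"claw": 0.8, "tx": 0, "ty": 1, "tz": -0.15, "yaw": 0},
])

```text
time_s: 30.45
eef_pos: [0.4758, -0.0216, 0.2033]
tcp_rot: [3.141, -0.001, 0.202]
wrist_force: [1.0, -0.9, -0.7]
gripper_width: 0.0405
grasp_force: 30.0
```

Request:
play_rows([
  {"claw": 0.8, "tx": 0, "ty": 0.2, "tz": 0, "yaw": 0},
  {"claw": 0.8, "tx": 0, "ty": 0.4, "tz": 0, "yaw": 0.1},
  {"claw": 0.8, "tx": 0, "ty": 0.6, "tz": 0, "yaw": 0.2},
  {"claw": 0.8, "tx": 0, "ty": 0.8, "tz": 0, "yaw": 0.33},
  {"claw": 0.8, "tx": 0, "ty": 1, "tz": 0, "yaw": 0.33},
])

```text
time_s: 30.87
eef_pos: [0.5055, -0.1688, 0.2027]
tcp_rot: [-3.142, -0.0, 0.033]
wrist_force: [-0.4, 0.2, -1.0]
gripper_width: 0.0404
grasp_force: 30.0
```

```bash
python3 - <<'E'
from h import *
go([*D(-.0238,-.07),.098],-87.9)
E
```

```text
t 30.87 pos [ 0.5055 -0.1688  0.2027] head -88.09 F [-0.4  0.2 -1. ] T [0.03 0.09 0.02] w 0.0404 g 30.0 j [-0.42 -0.13  1.92  0.    1.35  1.11]
GO [0.18  0.571 0.698] yaw -0.006587521410470341 cw rad -0.0032937607052351704
```

Request:
play_rows([
  {"claw": 0.8, "tx": 0.05, "ty": 0.2, "tz": 0, "yaw": 0},
  {"claw": 0.8, "tx": 0.12, "ty": 0.4, "tz": 0.05, "yaw": 0},
  {"claw": 0.8, "tx": 0.18, "ty": 0.53, "tz": 0.2, "yaw": 0},
  {"claw": 0.8, "tx": 0.18, "ty": 0.56, "tz": 0.35, "yaw": 0},
  {"claw": 0.8, "tx": 0.18, "ty": 0.56, "tz": 0.35, "yaw": 0},
])

```text
time_s: 31.28
eef_pos: [0.5328, -0.2502, 0.1447]
tcp_rot: [-3.137, 0.008, 0.034]
wrist_force: [-0.9, 0.2, -1.8]
gripper_width: 0.0407
grasp_force: 30.0
```

```bash
python3 - <<'E'
from h import *
go([*D(-.0238,-.07),.098],-87.9)
w,K=snap('wrist','w9.png')
for P in [(.0235,-.034),(.0235,-.106)]: print(proj(K,[*D(*P),.104]))
cv2.imwrite('pics/w9b.png',cv2.resize(w[40:,56:456,::-1],(700,602))[:600])
E
```

```text
t 31.28 pos [ 0.5328 -0.2502  0.1447] head -88.07 F [-0.9  0.2 -1.8] T [0.12 0.15 0.04] w 0.0407 g 30.0 j [-0.53  0.05  1.85 -0.    1.25  1.01]
GO [0.019 0.024 0.311] yaw -0.0058346497205409124 cw rad -0.0029173248602704562
[[204.22310303 138.52539938]]
[[318.42265    138.57829577]]
```

View pics/w9b.png

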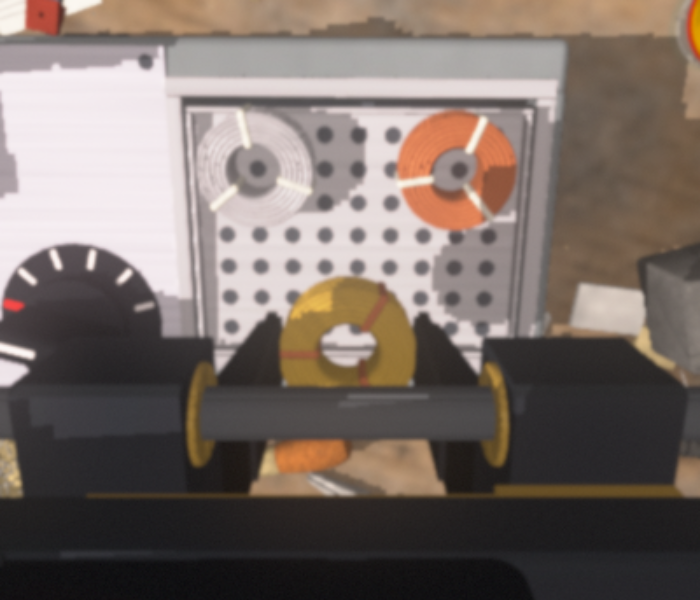

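Request:
play_rows([
  {"claw": 0.8, "tx": 0.005, "ty": 0.01, "tz": 0.08, "yaw": 0},
  {"claw": 0.8, "tx": 0.005, "ty": 0.01, "tz": 0.16, "yaw": 0},
  {"claw": 0.8, "tx": 0.005, "ty": 0.01, "tz": 0.22, "yaw": 0},
  {"claw": 0.8, "tx": 0.005, "ty": 0.01, "tz": 0.22, "yaw": 0},
  {"claw": 0.8, "tx": 0.005, "ty": 0.01, "tz": 0.22, "yaw": 0},
])

```text
time_s: 31.75
eef_pos: [0.536, -0.251, 0.1166]
tcp_rot: [-3.141, 0.001, 0.037]
wrist_force: [-1.1, 0.2, -1.1]
gripper_width: 0.0404
grasp_force: 30.0
```

```bash
python3 - <<'E'
from h import *
go([*D(-.0238,-.07),.098],-87.9)
E
```

```text
t 31.75 pos [ 0.536  -0.251   0.1166] head -87.91 F [-1.1  0.2 -1.1] T [ 0.05  0.15 -0.04] w 0.0404 g 30.0 j [-0.53  0.08  1.87  0.    1.19  1.01]
GO [-0.004  0.017  0.124] yaw -0.0002667565334863077 cw rad -0.00013337826674315385
```

Request:
play_rows([
  {"claw": 0.8, "tx": -0.004, "ty": 0.01, "tz": 0.04, "yaw": 0},
  {"claw": 0.8, "tx": -0.004, "ty": 0.01, "tz": 0.08, "yaw": 0},
  {"claw": 0.8, "tx": -0.004, "ty": 0.01, "tz": 0.11, "yaw": 0},
  {"claw": 0.8, "tx": -0.004, "ty": 0.01, "tz": 0.13, "yaw": 0},
  {"claw": 0.8, "tx": -0.004, "ty": 0.01, "tz": 0.13, "yaw": 0},
])

```text
time_s: 32.17
eef_pos: [0.5352, -0.253, 0.0965]
tcp_rot: [-3.141, 0.002, 0.036]
wrist_force: [-0.1, -0.4, -0.9]
gripper_width: 0.0401
grasp_force: 30.0
```

```bash
python3 - <<'E'
from h import *
go([*D(-.0238,-.07),.098],-87.9)
E
```

```text
t 32.17 pos [ 0.5352 -0.253   0.0965] head -87.95 F [-0.1 -0.4 -0.9] T [-0.    0.13 -0.04] w 0.0401 g 30.0 j [-0.53  0.1   1.88  0.    1.16  1.  ]
GO [ 0.001  0.004 -0.01 ] yaw -0.0018714910924374174 cw rad -0.0009357455462187087
```

Request:
play_rows([
  {"claw": 0.8, "tx": 0, "ty": 0, "tz": 0.015, "yaw": 0},
  {"claw": 0.8, "tx": 0, "ty": 0, "tz": 0.03, "yaw": 0},
  {"claw": 0.8, "tx": 0, "ty": 0, "tz": 0.03, "yaw": 0},
])

```text
time_s: 32.42
eef_pos: [0.5361, -0.2534, 0.0955]
tcp_rot: [-3.142, 0.0, 0.036]
wrist_force: [-5.7, 2.1, 10.5]
gripper_width: 0.0406
grasp_force: 30.0
```

```bash
python3 - <<'E'
from h import *
go([*D(-.0238,-.07),.092],-87.9)
E
```

```text
t 32.42 pos [ 0.5361 -0.2534  0.0955] head -87.94 F [-5.7  2.1 10.5] T [0.55 1.09 0.01] w 0.0406 g 30.0 j [-0.53  0.1   1.88 -0.    1.16  1.  ]
GO [-0.004  0.     0.024] yaw -0.0014488546321477012 cw rad -0.0007244273160738506
```

Request:
play_rows([
  {"claw": 0.45, "tx": 0, "ty": 0, "tz": 0, "yaw": 0},
  {"claw": 0.45, "tx": 0, "ty": 0, "tz": 0, "yaw": 0},
  {"claw": 0.45, "tx": 0, "ty": 0, "tz": -0.03, "yaw": 0},
  {"claw": 0.45, "tx": -0.1, "ty": 0, "tz": -0.25, "yaw": 0},
  {"claw": 0.45, "tx": -0.25, "ty": 0, "tz": -0.5, "yaw": 0},
])

```text
time_s: 32.83
eef_pos: [0.4981, -0.2534, 0.164]
tcp_rot: [-3.138, 0.005, 0.037]
wrist_force: [1.2, -0.5, -0.2]
gripper_width: 0.0525
grasp_force: 0.0
```

Request:
play_rows([
  {"claw": 0.45, "tx": -0.15, "ty": 0, "tz": -0.2, "yaw": 0},
  {"claw": 0.45, "tx": -0.25, "ty": 0, "tz": -0.3, "yaw": 0},
  {"claw": 0.45, "tx": -0.25, "ty": 0, "tz": -0.3, "yaw": 0},
  {"claw": 0.45, "tx": -0.25, "ty": 0, "tz": -0.3, "yaw": 0},
])

```text
time_s: 33.17
eef_pos: [0.4623, -0.2564, 0.2125]
tcp_rot: [3.14, -0.003, 0.035]
wrist_force: [-1.5, 0.3, -0.0]
gripper_width: 0.0524
grasp_force: 0.0
```

```bash
python3 - <<'E'
from h import *
go([.6153,-.085,.21],-87.9)
w,K=snap('wrist','w10.png')
T=D(0,-.07); R=np.array([[np.cos(DY),np.sin(DY)],[-np.sin(DY),np.cos(DY)]])
for lo,hi in [((4,120,60),(14,255,255)),((16,120,60),(27,255,255))]:
  for t in coil(K,w,.104,lo,hi,T): print('tray frame',(R@(t[1]-T)).round(4),t[2])
h=cv2.cvtColor(w,cv2.COLOR_RGB2HSV)
# handle top: dark blob
m=cv2.inRange(h,(0,0,0),(180,255,60)); n,_,st,ce=cv2.connectedComponentsWithStats(m); print('exp handle top',proj(K,[.6153,-.085,.168]))
for i in range(1,n):
  if 150<st[i,4]<3000 and st[i,1]<220: print(st[i],ray(K,ce[i],.168).round(4))
E
```

```text
t 33.17 pos [ 0.4623 -0.2564  0.2125] head -88.0 F [-1.5  0.3 -0. ] T [ 0.05  0.13 -0.  ] w 0.0524 g 0.0 j [-0.61 -0.15  1.92  0.    1.36  0.93]
GO [ 1.059 -1.106  0.018] yaw -0.0034191014133811517 cw rad -0.0017095507066905759
tray frame [ 0.0239 -0.0347] [273, 12, 54, 57, 1809]
tray frame [-0.1173  0.0196] [214, 202, 38, 23, 630]
tray frame [-0.0228  0.0008] [230, 77, 49, 51, 1548]
tray frame [ 0.0477 -0.1416] [417, 0, 48, 14, 463]
exp handle top [[-38.26315919 -57.53146775]]
[119 114  34  32 513] [ 0.5156 -0.1791  0.168 ]
```

Request:
play_rows([
  {"claw": 0.5, "tx": 0.15, "ty": -0.15, "tz": 0, "yaw": 0},
  {"claw": 0.5, "tx": 0.32, "ty": -0.34, "tz": 0, "yaw": 0},
  {"claw": 0.5, "tx": 0.5, "ty": -0.52, "tz": 0, "yaw": 0},
  {"claw": 0.5, "tx": 0.68, "ty": -0.72, "tz": 0, "yaw": 0},
  {"claw": 0.5, "tx": 0.85, "ty": -0.9, "tz": 0, "yaw": 0},
])

```text
time_s: 33.63
eef_pos: [0.5852, -0.1139, 0.2082]
tcp_rot: [-3.14, 0.004, 0.036]
wrist_force: [0.2, -0.8, 0.3]
gripper_width: 0.0472
grasp_force: 0.0
```

Request:
play_rows([
  {"claw": 0.5, "tx": 0.1, "ty": -0.1, "tz": 0, "yaw": 0},
  {"claw": 0.5, "tx": 0.1, "ty": -0.2, "tz": 0, "yaw": 0},
  {"claw": 0.5, "tx": 0.1, "ty": -0.2, "tz": 0, "yaw": 0},
  {"claw": 0.5, "tx": 0.1, "ty": -0.2, "tz": 0, "yaw": 0},
])

```text
time_s: 33.97
eef_pos: [0.5976, -0.0852, 0.2093]
tcp_rot: [-3.141, 0.003, 0.037]
wrist_force: [-0.2, -0.3, 0.2]
gripper_width: 0.0476
grasp_force: 0.0
```

```bash
python3 - <<'E'
from h import *
from scipy.optimize import least_squares
go([.6153,-.085,.131],-87.9)
out=[]
for n in ('wrist','scene','side'):
  w,K=snap(n,n+'11.png'); u=proj(K,[.6153,-.085,.15])[0]; print(n,u.round(1))
  m=cv2.inRange(cv2.cvtColor(w,cv2.COLOR_RGB2HSV),(0,0,0),(180,255,60)); c,_,st,ce=cv2.connectedComponentsWithStats(m)
  for i in range(1,c):
    if st[i,4]>20 and np.hypot(*(ce[i]-u))<30: print('  ',st[i],ce[i].round(1))
E
```

```text
t 33.97 pos [ 0.5976 -0.0852  0.2093] head -87.86 F [-0.2 -0.3  0.2] T [0.05 0.12 0.02] w 0.0476 g 0.0 j [-0.23  0.03  1.76 -0.    1.36  1.3 ]
GO [0.12  0.003 0.522] yaw 0.0013201949864659595 cw rad 0.0006600974932329797
wrist [256.2 182.1]
scene [245.8 154.7]
   [244 150   4  10  31] [245.2 154.5]
side [285.2 164.1]
   [258 147  10  16  87] [262.7 152.9]
   [283 158  15  10  50] [286.3 162.8]
```

Request:
play_rows([
  {"claw": 0.5, "tx": 0.06, "ty": 0, "tz": 0, "yaw": 0},
  {"claw": 0.5, "tx": 0.115, "ty": 0, "tz": 0.05, "yaw": 0},
  {"claw": 0.5, "tx": 0.115, "ty": 0, "tz": 0.2, "yaw": 0},
  {"claw": 0.5, "tx": 0.115, "ty": 0, "tz": 0.35, "yaw": 0},
  {"claw": 0.5, "tx": 0.115, "ty": 0, "tz": 0.5, "yaw": 0},
])

```text
time_s: 34.53
eef_pos: [0.6165, -0.086, 0.1355]
tcp_rot: [3.141, -0.001, 0.035]
wrist_force: [-0.4, 0.2, -0.5]
gripper_width: 0.0475
grasp_force: 0.0
```

Request:
play_rows([
  {"claw": 0.6, "tx": 0, "ty": 0, "tz": 0.015, "yaw": 0},
  {"claw": 0.8, "tx": 0, "ty": 0, "tz": 0.015, "yaw": 0},
  {"claw": 1, "tx": 0, "ty": 0, "tz": 0.015, "yaw": 0},
  {"claw": 1, "tx": 0, "ty": 0, "tz": 0.015, "yaw": 0},
  {"claw": 1, "tx": 0, "ty": 0, "tz": 0.015, "yaw": 0},
])

```text
time_s: 34.95
eef_pos: [0.617, -0.0852, 0.1363]
tcp_rot: [-3.141, -0.003, 0.035]
wrist_force: [0.2, 3.5, 0.7]
gripper_width: 0.0197
grasp_force: 1.9
```

Request:
play_rows([
  {"claw": 1, "tx": 0, "ty": 0, "tz": 0, "yaw": 0},
  {"claw": 1, "tx": 0, "ty": 0, "tz": 0, "yaw": 0},
  {"claw": 1, "tx": 0, "ty": 0, "tz": 0, "yaw": 0},
  {"claw": 1, "tx": 0, "ty": 0, "tz": 0, "yaw": 0},
])

```text
time_s: 35.28
eef_pos: [0.617, -0.0849, 0.1362]
tcp_rot: [-3.141, -0.004, 0.036]
wrist_force: [0.3, 3.7, 5.4]
gripper_width: 0.0155
grasp_force: 30.0
```

```bash
python3 - <<'E'
from h import *
go([.6154,-.0855,.131],-87.9)
E
```

```text
t 35.28 pos [ 0.617  -0.0849  0.1362] head -87.94 F [0.3 3.7 5.4] T [ 0.75 -0.    0.02] w 0.0155 g 30.0 j [-0.22  0.12  1.79  0.    1.23  1.31]
GO [-0.011  0.003  0.035] yaw -0.0012825875050566599 cw rad -0.0006412937525283299
```

Request:
play_rows([
  {"claw": 1, "tx": -0.015, "ty": -0.069, "tz": 0.005, "yaw": 0},
  {"claw": 1, "tx": -0.046, "ty": -0.133, "tz": 0.01, "yaw": 0},
  {"claw": 1, "tx": -0.088, "ty": -0.189, "tz": 0.015, "yaw": 0},
  {"claw": 1, "tx": -0.143, "ty": -0.231, "tz": 0.02, "yaw": 0},
])

```text
time_s: 35.62
eef_pos: [0.5969, -0.0526, 0.1359]
tcp_rot: [3.138, -0.01, 0.036]
wrist_force: [2.0, -2.9, 12.0]
gripper_width: 0.0156
grasp_force: 30.0
```

Request:
play_rows([
  {"claw": 1, "tx": -0.064, "ty": -0.027, "tz": 0, "yaw": 0},
  {"claw": 1, "tx": -0.133, "ty": -0.036, "tz": 0, "yaw": 0},
  {"claw": 1, "tx": -0.202, "ty": -0.027, "tz": 0, "yaw": 0},
  {"claw": 1, "tx": -0.267, "ty": 0, "tz": 0, "yaw": 0},
])

```text
time_s: 35.95
eef_pos: [0.5563, -0.0531, 0.136]
tcp_rot: [3.14, -0.01, 0.037]
wrist_force: [3.7, 0.7, 11.4]
gripper_width: 0.0157
grasp_force: 30.0
```

```bash
python3 - <<'E'
from h import *
go([.6154,-.0855,.131],-87.9)
p=robot.sense()['eef_pos'][:2]-[.5754,-.0869]; print(np.hypot(*p),-np.degrees(np.arctan2(p[1],p[0])))
E
```

```text
t 35.95 pos [ 0.5563 -0.0531  0.136 ] head -87.9 F [ 3.7  0.7 11.4] T [ 0.22 -0.25  0.01] w 0.0157 g 30.0 j [-0.19 -0.02  1.94  0.    1.22  1.34]
GO [0.386 0.23  0.037] yaw -7.123692938539644e-05 cw rad -3.561846469269822e-05
0.038810753090678024 -119.52853135785145
```

Request:
play_rows([
  {"claw": 1, "tx": -0.055, "ty": 0.042, "tz": -0.01, "yaw": 0},
  {"claw": 1, "tx": -0.098, "ty": 0.098, "tz": -0.015, "yaw": 0},
  {"claw": 1, "tx": -0.124, "ty": 0.162, "tz": -0.015, "yaw": 0},
  {"claw": 1, "tx": -0.133, "ty": 0.231, "tz": -0.015, "yaw": 0},
])

```text
time_s: 36.28
eef_pos: [0.5366, -0.0889, 0.136]
tcp_rot: [3.141, -0.008, 0.036]
wrist_force: [6.9, 3.6, 5.4]
gripper_width: 0.0157
grasp_force: 30.0
```

Request:
play_rows([
  {"claw": 1, "tx": 0.009, "ty": 0.069, "tz": 0, "yaw": 0},
  {"claw": 1, "tx": 0.036, "ty": 0.133, "tz": 0, "yaw": 0},
  {"claw": 1, "tx": 0.078, "ty": 0.189, "tz": 0, "yaw": 0},
  {"claw": 1, "tx": 0.133, "ty": 0.231, "tz": 0, "yaw": 0},
])

```text
time_s: 36.62
eef_pos: [0.5567, -0.1223, 0.1359]
tcp_rot: [-3.14, -0.003, 0.035]
wrist_force: [-0.0, 7.6, 11.3]
gripper_width: 0.0157
grasp_force: 30.0
```

Request:
play_rows([
  {"claw": 1, "tx": 0.064, "ty": 0.027, "tz": 0, "yaw": 0},
  {"claw": 1, "tx": 0.133, "ty": 0.036, "tz": 0, "yaw": 0},
  {"claw": 1, "tx": 0.202, "ty": 0.027, "tz": 0, "yaw": 0},
  {"claw": 1, "tx": 0.267, "ty": 0, "tz": 0, "yaw": 0},
])

```text
time_s: 36.95
eef_pos: [0.5962, -0.1228, 0.136]
tcp_rot: [3.138, -0.0, 0.035]
wrist_force: [-3.8, -0.8, 11.3]
gripper_width: 0.0156
grasp_force: 30.0
```

Request:
play_rows([
  {"claw": 1, "tx": 0.055, "ty": -0.042, "tz": 0, "yaw": 0},
  {"claw": 1, "tx": 0.098, "ty": -0.098, "tz": 0, "yaw": 0},
  {"claw": 1, "tx": 0.124, "ty": -0.162, "tz": 0, "yaw": 0},
  {"claw": 1, "tx": 0.133, "ty": -0.231, "tz": 0, "yaw": 0},
])

```text
time_s: 37.28
eef_pos: [0.6169, -0.0879, 0.1362]
tcp_rot: [3.136, -0.006, 0.035]
wrist_force: [3.4, -3.4, 7.5]
gripper_width: 0.0157
grasp_force: 30.0
```

```bash
python3 - <<'E'
from h import *
go([.6154,-.0855,.131],-87.9)
p=robot.sense()['eef_pos'][:2]-[.5754,-.0869]; print(np.hypot(*p),-np.degrees(np.arctan2(p[1],p[0])))
E
```

```text
t 37.28 pos [ 0.6169 -0.0879  0.1362] head -87.98 F [ 3.4 -3.4  7.5] T [-0.61 -0.43 -0.02] w 0.0157 g 30.0 j [-0.23  0.12  1.79 -0.    1.22  1.31]
GO [-0.01  -0.016  0.034] yaw -0.0027814125298860786 cw rad -0.0013907062649430393
0.04151857566528633 1.354284838611115
```

One turn down. Second turn.

Request:
play_rows([
  {"claw": 1, "tx": -0.009, "ty": -0.069, "tz": 0, "yaw": 0},
  {"claw": 1, "tx": -0.036, "ty": -0.133, "tz": 0, "yaw": 0},
  {"claw": 1, "tx": -0.078, "ty": -0.189, "tz": 0, "yaw": 0},
  {"claw": 1, "tx": -0.133, "ty": -0.231, "tz": 0, "yaw": 0},
])

```text
time_s: 37.62
eef_pos: [0.5956, -0.052, 0.1361]
tcp_rot: [3.14, -0.007, 0.036]
wrist_force: [4.0, -0.7, 8.5]
gripper_width: 0.0154
grasp_force: 30.0
```

Request:
play_rows([
  {"claw": 1, "tx": -0.064, "ty": -0.027, "tz": 0, "yaw": 0},
  {"claw": 1, "tx": -0.133, "ty": -0.036, "tz": 0, "yaw": 0},
  {"claw": 1, "tx": -0.202, "ty": -0.027, "tz": 0, "yaw": 0},
  {"claw": 1, "tx": -0.267, "ty": 0, "tz": 0, "yaw": 0},
])

```text
time_s: 37.95
eef_pos: [0.5549, -0.0539, 0.136]
tcp_rot: [3.139, -0.006, 0.037]
wrist_force: [6.2, -2.2, 6.7]
gripper_width: 0.0153
grasp_force: 30.0
```

Request:
play_rows([
  {"claw": 1, "tx": -0.055, "ty": 0.042, "tz": 0, "yaw": 0},
  {"claw": 1, "tx": -0.098, "ty": 0.098, "tz": 0, "yaw": 0},
  {"claw": 1, "tx": -0.124, "ty": 0.162, "tz": 0, "yaw": 0},
  {"claw": 1, "tx": -0.133, "ty": 0.231, "tz": 0, "yaw": 0},
])

```text
time_s: 38.28
eef_pos: [0.5366, -0.089, 0.136]
tcp_rot: [3.141, -0.008, 0.036]
wrist_force: [7.1, 4.2, 5.7]
gripper_width: 0.0152
grasp_force: 30.0
```

Request:
play_rows([
  {"claw": 1, "tx": 0.009, "ty": 0.069, "tz": 0, "yaw": 0},
  {"claw": 1, "tx": 0.036, "ty": 0.133, "tz": 0, "yaw": 0},
  {"claw": 1, "tx": 0.078, "ty": 0.189, "tz": 0, "yaw": 0},
  {"claw": 1, "tx": 0.133, "ty": 0.231, "tz": 0, "yaw": 0},
])

```text
time_s: 38.62
eef_pos: [0.5567, -0.1223, 0.1359]
tcp_rot: [-3.14, -0.003, 0.035]
wrist_force: [0.4, 6.8, 10.1]
gripper_width: 0.0152
grasp_force: 30.0
```

Request:
play_rows([
  {"claw": 1, "tx": 0.064, "ty": 0.027, "tz": 0, "yaw": 0},
  {"claw": 1, "tx": 0.133, "ty": 0.036, "tz": 0, "yaw": 0},
  {"claw": 1, "tx": 0.202, "ty": 0.027, "tz": 0, "yaw": 0},
  {"claw": 1, "tx": 0.267, "ty": 0, "tz": 0, "yaw": 0},
])

```text
time_s: 38.95
eef_pos: [0.5963, -0.1228, 0.136]
tcp_rot: [3.138, -0.001, 0.035]
wrist_force: [-3.1, -1.7, 11.4]
gripper_width: 0.0156
grasp_force: 30.0
```

Request:
play_rows([
  {"claw": 1, "tx": 0.055, "ty": -0.042, "tz": 0, "yaw": 0},
  {"claw": 1, "tx": 0.098, "ty": -0.098, "tz": 0, "yaw": 0},
  {"claw": 1, "tx": 0.124, "ty": -0.162, "tz": 0, "yaw": 0},
  {"claw": 1, "tx": 0.133, "ty": -0.231, "tz": 0, "yaw": 0},
  {"claw": 1, "tx": 0.133, "ty": -0.24, "tz": 0, "yaw": 0},
])

```text
time_s: 39.37
eef_pos: [0.6168, -0.0861, 0.1362]
tcp_rot: [3.135, -0.006, 0.037]
wrist_force: [3.7, -6.2, 6.7]
gripper_width: 0.0151
grasp_force: 30.0
```

```bash
python3 - <<'E'
from h import *
go([.6154,-.0855,.131],-87.9)
p=robot.sense()['eef_pos'][:2]-[.5754,-.0869]; print(np.hypot(*p),-np.degrees(np.arctan2(p[1],p[0])))
E
```

```text
t 39.37 pos [ 0.6168 -0.0861  0.1362] head -87.88 F [ 3.7 -6.2  6.7] T [-1.08 -0.71 -0.01] w 0.0151 g 30.0 j [-0.22  0.12  1.79 -0.    1.22  1.31]
GO [-0.009 -0.004  0.034] yaw 0.0007430399589955941 cw rad 0.00037151997949779706
0.04139941834534026 -1.1682405948085792
```

Request:
play_rows([
  {"claw": 1, "tx": -0.005, "ty": -0.015, "tz": 0, "yaw": 0},
  {"claw": 1, "tx": -0.01, "ty": -0.015, "tz": 0, "yaw": 0},
  {"claw": 1, "tx": -0.01, "ty": -0.015, "tz": 0, "yaw": 0},
  {"claw": 1, "tx": -0.01, "ty": 0, "tz": 0, "yaw": 0},
])

```text
time_s: 39.7
eef_pos: [0.6165, -0.0864, 0.1363]
tcp_rot: [3.137, -0.011, 0.035]
wrist_force: [7.6, 2.5, 5.0]
gripper_width: 0.0155
grasp_force: 30.0
```

Request:
play_rows([
  {"claw": 1, "tx": -0.042, "ty": 0, "tz": 0.004, "yaw": 0},
  {"claw": 1, "tx": -0.081, "ty": 0, "tz": 0.017, "yaw": 0},
  {"claw": 1, "tx": -0.118, "ty": 0, "tz": 0.038, "yaw": 0},
  {"claw": 1, "tx": -0.149, "ty": 0, "tz": 0.066, "yaw": 0},
  {"claw": 1, "tx": -0.173, "ty": 0, "tz": 0.1, "yaw": 0},
])

```text
time_s: 40.12
eef_pos: [0.5907, -0.0872, 0.1242]
tcp_rot: [3.137, -0.01, 0.036]
wrist_force: [-0.8, -2.4, 14.6]
gripper_width: 0.0151
grasp_force: 30.0
```

```bash
python3 - <<'E'
from h import *
go([.5864,-.0865,.107],-87.9)
E
```

```text
t 40.12 pos [ 0.5907 -0.0872  0.1242] head -87.96 F [-0.8 -2.4 14.6] T [-0.2  -0.02 -0.01] w 0.0151 g 30.0 j [-0.24  0.07  1.86 -0.    1.2   1.3 ]
GO [-0.029 -0.007  0.114] yaw -0.002119546179613976 cw rad -0.001059773089806988
```

Request:
play_rows([
  {"claw": 1, "tx": -0.011, "ty": 0, "tz": 0.022, "yaw": 0},
  {"claw": 1, "tx": -0.019, "ty": 0, "tz": 0.045, "yaw": 0},
  {"claw": 1, "tx": -0.025, "ty": 0, "tz": 0.07, "yaw": 0},
  {"claw": 1, "tx": -0.027, "ty": 0, "tz": 0.09, "yaw": 0},
  {"claw": 1, "tx": -0.027, "ty": 0, "tz": 0.105, "yaw": 0},
])

```text
time_s: 40.53
eef_pos: [0.582, -0.0873, 0.1041]
tcp_rot: [3.138, 0.002, 0.036]
wrist_force: [-6.0, -3.2, 8.5]
gripper_width: 0.0154
grasp_force: 30.0
```

```bash
python3 - <<'E'
from h import *
go([.5864,-.0865,.107],-87.9)
E
```

```text
t 40.53 pos [ 0.582  -0.0873  0.1041] head -87.96 F [-6.  -3.2  8.5] T [-0.5   0.82 -0.05] w 0.0154 g 30.0 j [-0.24  0.08  1.89 -0.    1.17  1.3 ]
GO [ 0.029 -0.004 -0.02 ] yaw -0.002140827138430299 cw rad -0.0010704135692151495
```

Request:
play_rows([
  {"claw": 0.75, "tx": 0, "ty": 0, "tz": 0, "yaw": 0},
  {"claw": 0.7, "tx": 0, "ty": 0, "tz": 0, "yaw": 0},
  {"claw": 0.7, "tx": 0, "ty": 0, "tz": 0, "yaw": 0},
  {"claw": 0.7, "tx": 0, "ty": 0, "tz": -0.15, "yaw": 0},
  {"claw": 0.7, "tx": 0, "ty": 0, "tz": -0.35, "yaw": 0},
])

```text
time_s: 40.95
eef_pos: [0.5795, -0.0845, 0.151]
tcp_rot: [-3.139, 0.009, 0.036]
wrist_force: [0.3, -0.2, -0.3]
gripper_width: 0.0287
grasp_force: 0.0
```

Request:
play_rows([
  {"claw": 1, "tx": 0, "ty": 0, "tz": 0, "yaw": 0},
  {"claw": 1, "tx": 0, "ty": 0, "tz": 0, "yaw": 0},
  {"claw": 1, "tx": 0, "ty": 0, "tz": 0, "yaw": 0},
  {"claw": 1, "tx": 0, "ty": 0, "tz": 0.05, "yaw": 0},
  {"claw": 1, "tx": 0, "ty": 0, "tz": 0.1, "yaw": 0},
])

```text
time_s: 41.37
eef_pos: [0.5819, -0.085, 0.1383]
tcp_rot: [-3.141, 0.002, 0.036]
wrist_force: [-0.8, -0.5, 0.8]
gripper_width: 0.0025
grasp_force: 0.4
```

```bash
python3 - <<'E'
from h import *
go([.5834,-.0868,.134],-87.9)
E
```

```text
t 41.37 pos [ 0.5819 -0.085   0.1383] head -87.94 F [-0.8 -0.5  0.8] T [-0.01  0.26  0.02] w 0.0025 g 0.4 j [-0.24  0.05  1.86 -0.    1.23  1.3 ]
GO [0.01  0.012 0.029] yaw -0.0014397188598372652 cw rad -0.0007198594299186326
```

Request:
play_rows([
  {"claw": 1, "tx": 0, "ty": 0.01, "tz": 0.01, "yaw": 0},
  {"claw": 1, "tx": 0, "ty": 0.01, "tz": 0.025, "yaw": 0},
  {"claw": 1, "tx": 0, "ty": 0.01, "tz": 0.035, "yaw": 0},
  {"claw": 1, "tx": 0, "ty": 0.01, "tz": 0.035, "yaw": 0},
])

```text
time_s: 41.7
eef_pos: [0.5824, -0.0866, 0.134]
tcp_rot: [-3.141, 0.001, 0.036]
wrist_force: [-0.3, 0.0, -0.1]
gripper_width: 0.0005
grasp_force: 0.0
```

```bash
python3 - <<'E'
from h import *
go([.5834,-.0868,.134],-87.9)
E
```

```text
t 41.7 pos [ 0.5824 -0.0866  0.134 ] head -87.95 F [-0.3  0.  -0.1] T [0.05 0.15 0.02] w 0.0005 g 0.0 j [-0.24  0.05  1.86  0.    1.22  1.3 ]
GO [0.007 0.002 0.   ] yaw -0.001837518464726031 cw rad -0.0009187592323630156
```

Request:
play_rows([
  {"claw": 1, "tx": 0, "ty": 0, "tz": 0.01, "yaw": 0},
  {"claw": 1, "tx": 0, "ty": 0, "tz": 0.025, "yaw": 0},
  {"claw": 1, "tx": 0, "ty": 0, "tz": 0.025, "yaw": 0},
])

```text
time_s: 41.95
eef_pos: [0.5831, -0.0869, 0.1329]
tcp_rot: [3.141, -0.001, 0.036]
wrist_force: [-3.3, -0.2, 5.6]
gripper_width: 0.0004
grasp_force: 2.5
```

```bash
python3 - <<'E'
from h import *
go([.5834,-.0868,.134],-87.9)
E
```

```text
t 41.95 pos [ 0.5831 -0.0869  0.1329] head -87.94 F [-3.3 -0.2  5.6] T [0.02 0.68 0.02] w 0.0004 g 2.5 j [-0.24  0.06  1.86 -0.    1.22  1.3 ]
GO [ 0.002 -0.001 -0.007] yaw -0.0015211465579769421 cw rad -0.0007605732789884711
```

Request:
play_rows([
  {"claw": 0.8, "tx": 0, "ty": 0, "tz": -0.1, "yaw": 0},
  {"claw": 0.7, "tx": 0, "ty": 0, "tz": -0.3, "yaw": 0},
  {"claw": 0.58, "tx": -0.15, "ty": 0.12, "tz": -0.45, "yaw": -0.25},
  {"claw": 0.58, "tx": -0.3, "ty": 0.25, "tz": -0.45, "yaw": -0.5},
  {"claw": 0.58, "tx": -0.42, "ty": 0.36, "tz": -0.45, "yaw": -0.7},
])

```text
time_s: 42.37
eef_pos: [0.5221, -0.1439, 0.2014]
tcp_rot: [3.138, -0.003, 0.392]
wrist_force: [0.3, -0.8, 0.2]
gripper_width: 0.0283
grasp_force: 0.0
```

Request:
play_rows([
  {"claw": 0.58, "tx": 0, "ty": 0, "tz": 0, "yaw": -0.25},
  {"claw": 0.58, "tx": 0, "ty": 0, "tz": 0, "yaw": -0.5},
  {"claw": 0.58, "tx": 0, "ty": 0, "tz": 0, "yaw": -0.75},
  {"claw": 0.58, "tx": 0, "ty": 0, "tz": 0, "yaw": -1},
  {"claw": 0.58, "tx": 0, "ty": 0, "tz": 0, "yaw": -1},
])

```text
time_s: 42.78
eef_pos: [0.5217, -0.143, 0.1989]
tcp_rot: [3.141, -0.0, 0.888]
wrist_force: [-0.7, 0.8, 0.7]
gripper_width: 0.0399
grasp_force: 0.0
```

Request:
play_rows([
  {"claw": 0.58, "tx": 0, "ty": 0, "tz": 0, "yaw": -0.25},
  {"claw": 0.58, "tx": 0, "ty": 0, "tz": 0, "yaw": -0.5},
  {"claw": 0.58, "tx": 0, "ty": 0, "tz": 0, "yaw": -0.75},
  {"claw": 0.58, "tx": 0, "ty": 0, "tz": 0, "yaw": -0.9},
  {"claw": 0.58, "tx": 0, "ty": 0, "tz": 0, "yaw": -0.9},
])

```text
time_s: 43.2
eef_pos: [0.5218, -0.1428, 0.1987]
tcp_rot: [3.141, 0.0, 1.334]
wrist_force: [0.4, -0.2, 0.0]
gripper_width: 0.0398
grasp_force: 0.0
```

```bash
python3 - <<'E'
from h import *
go([.5172,-.139,.102],-13)
E
```

```text
t 43.2 pos [ 0.5218 -0.1428  0.1987] head -13.57 F [ 0.4 -0.2  0. ] T [-0.04  0.    0.  ] w 0.0398 g 0.0 j [-0.37 -0.11  1.91  0.    1.34 -0.13]
GO [ 0.018 -0.036  0.645] yaw -0.019742402668827205 cw rad -0.009871201334413602
```

Request:
play_rows([
  {"claw": 0.58, "tx": 0.018, "ty": -0.036, "tz": 0.15, "yaw": -0.02},
  {"claw": 0.58, "tx": 0.018, "ty": -0.036, "tz": 0.3, "yaw": -0.02},
  {"claw": 0.58, "tx": 0.018, "ty": -0.036, "tz": 0.45, "yaw": -0.02},
  {"claw": 0.58, "tx": 0.018, "ty": -0.036, "tz": 0.57, "yaw": -0.02},
  {"claw": 0.58, "tx": 0.018, "ty": -0.036, "tz": 0.64, "yaw": -0.02},
])

```text
time_s: 43.62
eef_pos: [0.5158, -0.1384, 0.1001]
tcp_rot: [-3.138, -0.0, 1.342]
wrist_force: [-1.1, -0.2, -0.1]
gripper_width: 0.04
grasp_force: 0.0
```

Request:
play_rows([
  {"claw": 0.65, "tx": 0, "ty": 0, "tz": 0, "yaw": 0},
  {"claw": 0.75, "tx": 0, "ty": 0, "tz": 0, "yaw": 0},
  {"claw": 0.85, "tx": 0, "ty": 0, "tz": 0, "yaw": 0},
  {"claw": 1, "tx": 0, "ty": 0, "tz": 0, "yaw": 0},
  {"claw": 1, "tx": 0, "ty": 0, "tz": 0, "yaw": 0},
])

```text
time_s: 44.03
eef_pos: [0.5163, -0.139, 0.1042]
tcp_rot: [-3.139, 0.0, 1.345]
wrist_force: [-3.3, 1.5, 9.0]
gripper_width: 0.013
grasp_force: 30.0
```

Request:
play_rows([
  {"claw": 1, "tx": 0, "ty": 0, "tz": 0, "yaw": 0},
  {"claw": 1, "tx": 0, "ty": 0, "tz": 0, "yaw": 0},
  {"claw": 1, "tx": 0, "ty": 0, "tz": 0, "yaw": 0},
  {"claw": 1, "tx": 0, "ty": 0, "tz": 0, "yaw": 0},
])

```text
time_s: 44.37
eef_pos: [0.5164, -0.139, 0.1042]
tcp_rot: [-3.14, 0.0, 1.345]
wrist_force: [-7.1, 1.3, 5.2]
gripper_width: 0.0127
grasp_force: 30.0
```

```bash
python3 - <<'E'
from h import *
go([.5172,-.139,.102],-103)
E
```

```text
t 44.37 pos [ 0.5164 -0.139   0.1042] head -12.96 F [-7.1  1.3  5.2] T [ 0.22  1.19 -0.29] w 0.0127 g 30.0 j [-0.36 -0.03  2.01 -0.    1.17 -0.14]
GO [0.001 0.005 0.015] yaw 3.1430282174125317 cw rad 1.5715141087062658
```

Request:
play_rows([
  {"claw": 1, "tx": 0, "ty": 0, "tz": 0, "yaw": 0.2},
  {"claw": 1, "tx": 0, "ty": 0, "tz": 0, "yaw": 0.4},
  {"claw": 1, "tx": 0, "ty": 0, "tz": 0, "yaw": 0.6},
  {"claw": 1, "tx": 0, "ty": 0, "tz": 0, "yaw": 0.8},
  {"claw": 1, "tx": 0, "ty": 0, "tz": 0, "yaw": 1},
])

```text
time_s: 44.78
eef_pos: [0.5165, -0.139, 0.1042]
tcp_rot: [-3.14, 0.001, 0.841]
wrist_force: [-4.9, -0.2, 5.5]
gripper_width: 0.0128
grasp_force: 30.0
```

Request:
play_rows([
  {"claw": 1, "tx": 0, "ty": 0, "tz": 0, "yaw": 0.2},
  {"claw": 1, "tx": 0, "ty": 0, "tz": 0, "yaw": 0.4},
  {"claw": 1, "tx": 0, "ty": 0, "tz": 0, "yaw": 0.6},
  {"claw": 1, "tx": 0, "ty": 0, "tz": 0, "yaw": 0.8},
  {"claw": 1, "tx": 0, "ty": 0, "tz": 0, "yaw": 1},
])

```text
time_s: 45.2
eef_pos: [0.5165, -0.1391, 0.1042]
tcp_rot: [-3.141, 0.002, 0.341]
wrist_force: [-5.2, 1.1, 5.8]
gripper_width: 0.0128
grasp_force: 30.0
```

Request:
play_rows([
  {"claw": 1, "tx": 0, "ty": 0, "tz": 0, "yaw": 0.2},
  {"claw": 1, "tx": 0, "ty": 0, "tz": 0, "yaw": 0.4},
  {"claw": 1, "tx": 0, "ty": 0, "tz": 0, "yaw": 0.6},
  {"claw": 1, "tx": 0, "ty": 0, "tz": 0, "yaw": 0.8},
  {"claw": 1, "tx": 0, "ty": 0, "tz": 0, "yaw": 1},
])

```text
time_s: 45.62
eef_pos: [0.5165, -0.1392, 0.1042]
tcp_rot: [3.141, 0.002, -0.159]
wrist_force: [-5.7, 1.0, 5.2]
gripper_width: 0.0128
grasp_force: 30.0
```

Request:
play_rows([
  {"claw": 1, "tx": 0, "ty": 0, "tz": 0, "yaw": 0.14},
  {"claw": 1, "tx": 0, "ty": 0, "tz": 0, "yaw": 0.14},
  {"claw": 1, "tx": 0, "ty": 0, "tz": 0, "yaw": 0.14},
  {"claw": 1, "tx": 0, "ty": 0, "tz": 0, "yaw": 0.14},
])

```text
time_s: 45.95
eef_pos: [0.5165, -0.1393, 0.1042]
tcp_rot: [3.141, 0.001, -0.225]
wrist_force: [-5.9, -0.7, 4.9]
gripper_width: 0.0127
grasp_force: 30.0
```

```bash
python3 - <<'E'
from h import *
go([.5172,-.139,.102],-103)
E
```

```text
t 45.95 pos [ 0.5165 -0.1393  0.1042] head -102.86 F [-5.9 -0.7  4.9] T [0.18 1.18 0.  ] w 0.0127 g 30.0 j [-0.36 -0.03  2.01 -0.    1.17  1.43]
GO [ 0.004 -0.003  0.015] yaw 0.0047178951489864115 cw rad 0.0023589475744932057
```

Release, rise straight and back off for a final look.

Request:
play_rows([
  {"claw": 0.8, "tx": 0, "ty": 0, "tz": 0, "yaw": 0},
  {"claw": 0.58, "tx": 0, "ty": 0, "tz": 0, "yaw": 0},
  {"claw": 0.58, "tx": 0, "ty": 0, "tz": 0, "yaw": 0},
  {"claw": 0.58, "tx": 0, "ty": 0, "tz": -0.1, "yaw": 0},
  {"claw": 0.58, "tx": 0, "ty": 0, "tz": -0.3, "yaw": 0},
])

```text
time_s: 46.37
eef_pos: [0.5143, -0.1379, 0.1438]
tcp_rot: [-3.14, 0.008, -0.224]
wrist_force: [0.1, 0.2, -0.1]
gripper_width: 0.0379
grasp_force: 0.0
```

Request:
play_rows([
  {"claw": 0.5, "tx": 0, "ty": 0, "tz": -0.25, "yaw": 0},
  {"claw": 0.5, "tx": -0.2, "ty": 0.05, "tz": -0.5, "yaw": 0},
  {"claw": 0.5, "tx": -0.4, "ty": 0.1, "tz": -0.7, "yaw": 0},
  {"claw": 0.5, "tx": -0.55, "ty": 0.2, "tz": -0.8, "yaw": 0},
  {"claw": 0.5, "tx": -0.55, "ty": 0.2, "tz": -0.8, "yaw": 0},
])

```text
time_s: 46.78
eef_pos: [0.4294, -0.1515, 0.2745]
tcp_rot: [3.138, -0.01, -0.226]
wrist_force: [2.0, 0.4, -0.3]
gripper_width: 0.0477
grasp_force: 0.0
```

Request:
play_rows([
  {"claw": 0.5, "tx": 0, "ty": 0, "tz": 0, "yaw": 0},
  {"claw": 0.5, "tx": 0, "ty": 0, "tz": 0, "yaw": 0},
  {"claw": 0.5, "tx": 0, "ty": 0, "tz": 0, "yaw": 0},
])

```text
time_s: 47.03
eef_pos: [0.4299, -0.1495, 0.2659]
tcp_rot: [-3.141, 0.003, -0.224]
wrist_force: [0.0, 0.5, -0.3]
gripper_width: 0.0476
grasp_force: 0.0
```

```bash
python3 - <<'E'
from h import *
go([.5172,-.139,.102],-103)
w,K=snap('wrist','w12.png')
cv2.imwrite('pics/w12b.png',cv2.resize(w[:260,:,::-1],(800,406),interpolation=cv2.INTER_CUBIC))
E
```

```text
t 47.03 pos [ 0.4299 -0.1495  0.2659] head -102.82 F [ 0.   0.5 -0.3] T [0.04 0.13 0.02] w 0.0476 g 0.0 j [-0.45 -0.35  2.    0.    1.5   1.34]
GO [ 0.555 -0.196  1.091] yaw 0.006138024315312486 cw rad 0.003069012157656243
```

View pics/w12b.png

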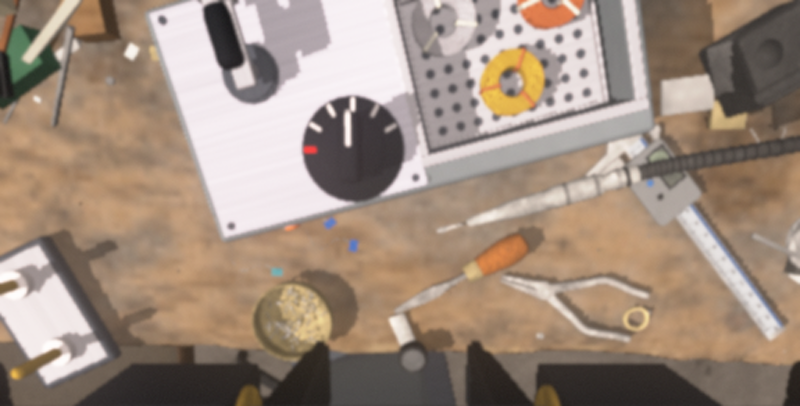

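```bash
python3 -c "
from cell import robot
print(robot.hand_in())"
```

```text
the job is handed in; nothing more can be done
None
```

The job is handed in: all three coils (silver, brass and copper) lie flat in the lowered tray, the crank handle is folded, and the selector is three clicks from off. The last wrist picture agreed; hand-in gave no verdict.

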